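# Set up and photograph the finds

### The arm

A 6-joint arm with a two-finger parallel gripper is mounted at the origin on the work surface. World frame = base frame: x ahead of the robot, y to its left, z up, the work surface at z = 0. Lengths are in mm, angles in rad, forces in N, time in s.
With the tool pointing down it reaches from about 350 to 875 mm from the base axis. Payload 4.2 kg.
Tool frame: the origin (TCP) lies between the finger pads; the fingertips stand 19 mm ahead of it and the grasp point (between the pads) is the TCP; y points along the fingers, z is the direction in which the jaws open and shut, and the axes are right-handed (so a half turn about y gives the same grasp; the last joint's range is limited). The gripper opens to 85 mm and grips with 20 to 120 N. Pads are 22 mm wide; open, the fingers measure 114 mm over their backs; the gripper's body (76 mm by 85 mm) begins 54 mm behind the grasp point. The pads swing forward as they close: fully open they stand 13 mm farther back than shut.
Start: joints at [1.408, 0.385, 0.008, 0, -1.194, -0.259], TCP at [255.844, 570.213, 250.312] pointing down, gripper open.
Joint ranges: [-3.14, 3.14], [-1.21, 2.06], [-1.07, 1.41], [-3.16, 2.05], [-2.99, -0.16], [-3.1, 3.1]. Speed limits (rad/s): [2.79, 2.79, 3.14, 3.14, 3.14, 3.14].

### API

Orientations are given as a unit quaternion [x, y, z, w].
In Python, from bench import arm gives the robot as it stands.
- The arm moves only by the shell command python3 -m inch 'ROWS'. ROWS is JSON, a list of rows, each a list of 7 numbers: the opening, from 0 (shut) to 1 (fully open), then the shift along the tool's x, y, z in cm, then the turn, a rotation vector about the tool's x, y, z in degrees. A call has 1 to 20 rows; each row is the pose to reach, as a shift and turn from the pose commanded when the call began, along the tool's axes at that moment; what a row does not reach only later rows make up. A row lasts 1/12 s, in which the tool goes at most 41.7 mm and 7.16 degrees, less where a joint would pass 70% of its speed; a pose out of reach is approached as far as the arm can. A call with a gripper value outside its range is refused whole. The fingers move at their own pace and stop on an object; the grip force is fixed at half the most. Time passes only in rows, so rows that repeat a pose let the fingers close. It gives the time, the measured TCP pose, the force and the opening at its end, in the units of the state.
- arm.read_state(): the state, without advancing time (a new reading comes with each control period).
- arm.get_image(name): name is "side" or "top"; returns the picture (384x512x3 uint8, red, green, blue); there is no depth.
- arm.camera_params(name): a dict with "fx", "fy", "cx", "cy" (pixels), "rvec" (rotation vector, rad) and "tvec" (3), from world to camera coordinates, as OpenCV has them. Camera axes: x right, y down, z forward; pixel columns grow to the right and rows downward; lengths in mm; the calibration is good to about 2 mm. A picture is of the moment at which its call begins. camera_params takes no time and is no camera call.
- arm.job_done(): hands the job in, once; it reports no verdict.
Trained networks look in the newest picture that a camera, given by its name, has taken for a name from the list of things; names that differ only in an ending like _2 or _b are one class to them, and where a whole thing is asked for, a point or a joint stands for the part that bears it (a point fixed in the world has none). Each returns a list of dicts, best first, with "conf" (0 to 1); they miss things now and then, are a little off and sometimes report something else, mostly with a low value. They report only what shows in the picture. A call takes as long as a camera call.
- arm.masks_of(label, camera): "mask" (384x512 bool, what is visible of it) and "extent" ([left, top, width, height] in pixels, round what is visible of it).
The state is a dict: "clock": time; "joints": joint angles; "joint_vel": joint speeds; "joint_efforts": joint torques, N m; "position": TCP position; "ee_rot": TCP orientation; "contact_force": force on the tool from outside, world axes, zero at the start; "wrist_torque": the same for the moment, N m; "gripper_width": finger opening in mm.
Only numpy, scipy, OpenCV 4.12 (cv2) and the standard library are available. Lean on these libraries where they do the work, as an engineer would, in place of code of your own. Each camera call takes 0.05 s, during which the arm holds its last target.

### The job

Get the finds ready and take their picture: first take the dome magnifier off the photo board and stand it back on its cork coaster, then hang the scale frame on the board's two pins, flat down on the board with its opening over the board, and only then lay every fossil and bone cast from the table flat on the board inside the frame's opening, none on top of another. With all in place, press the release button to its halfway stop, hold it there for about a second, then press it fully down and let go. Leave the other things on the table where they are; if something gets knocked out of place, put it right before going on.

Things in the scene. Friction and masses are not known exactly. Their poses are not given: they have to be found in the camera images.
- board: Photo board: grey fixed slab 200 (x) x 250 (y) x 15 mm high on the table, white lines on it; origin: centre of its underside; x points roughly away from the robot, y to the left. Two steel pins stand near its far edge at x = +70, y = +-85 mm, 10 mm thick, rising 34 mm above the board's top, the last 8 mm tapering to 3.6 mm
- board_mid (a point): Point on the board's top face (x = -8 mm, y = 0 in the board's frame, 15 mm above the table) over which the centre of the frame's opening lies when the frame is on its pins; axes as the board's
- pin_left (a point): Tip of the left (+y) pin, 34 mm above the board's top
- pin_right (a point): Tip of the right (-y) pin, 34 mm above the board's top
- frame: Scale frame, loose, about 280 g, aluminium, flat on the table at first: a bar 36 (x) x 206 (y) x 12 mm high with a 13 mm through hole near each end, an upright grip fin on its middle, and on its -x side a thin rim (12 wide, 8 high) round an opening. Origin: centre of the bar's underside; z up; it balances within about 12 mm of the fin. On the pins its x and y axes run as the board's
- frame_grip (a point): Middle of the top edge of the frame's upright grey fin, on the bar's middle: 14 mm thick (x), 60 mm long (y), from 12 to 50 mm above the frame's underside; lift the frame by it
- frame_window (a point): Centre of the frame's opening in the plane of its underside, 78 mm to the -x side of the bar's centre line; axes as the frame's (opening reaches +-60 mm in x, +-85 mm in y)
- frame_hole_left (a point): Centre of the frame's +y hole, at the underside
- frame_hole_right (a point): Centre of the frame's -y hole, at the underside
- magnifier: Dome magnifier, loose, about 160 g: black round base 56 mm across and 22 mm high with a clear glass dome on it, 42 mm high in all; origin at the centre of its underside. It starts on the board between the pins, where the frame's bar has to go
- coaster: Round cork coaster, fixed, 84 mm across, 5 mm high; origin at the centre of its underside. It and the release box are at opposite sides of the board and may change places
- shutter_top (a point): Centre of the top of the release button: a black round cap 32 mm across on a grey box 70 x 90 x 36 mm; the cap's top is 52 mm above the table at rest and moves straight down when pressed
- shutter_cap (a joint): First stage of the button, in m: 0 at rest, 0.006 at the halfway stop; soft spring, 1 to 2.5 N. It stays at 0.006 in the second stage
- shutter_core (a joint): Second stage of the button, in m: 0 until the halfway stop is overcome (needs 8 N), 0.006 fully down (12 N; the cap is then 12 mm below its rest height). Both spring back when let go
- find_ammonite: Coiled shell cast: round disc 38 mm across, 21 mm high. The casts are off-white plaster-like resin, on the table at first; 3 or all 4 of the four kinds are present (None: absent). Its origin lies on the vertical through the cast's thickest part, 10 mm above its underside; x along its length, y across, z up.
- find_trilobite: Trilobite cast: ribbed oblong 46 (x) x 32 (y) x 20 mm high. The casts are off-white plaster-like resin, on the table at first; 3 or all 4 of the four kinds are present (None: absent). Its origin lies on the vertical through the cast's thickest part, 10 mm above its underside; x along its length, y across, z up.
- find_vertebra: Vertebra cast: upright drum 30 mm across, 22 mm high, with a low flat wing (9 mm high, 10 mm wide) on each side along x, 46 mm over the wings. The casts are off-white plaster-like resin, on the table at first; 3 or all 4 of the four kinds are present (None: absent). Its origin lies on the vertical through the cast's thickest part, 10 mm above its underside; x along its length, y across, z up.
- find_skull: Small animal skull cast: rounded braincase 26 (x) x 30 (y) x 22 mm high with a snout 16 mm wide and 14 mm high towards +x, 45 mm long in all. The casts are off-white plaster-like resin, on the table at first; 3 or all 4 of the four kinds are present (None: absent). Its origin lies on the vertical through the cast's thickest part, 10 mm above its underside; x along its length, y across, z up.
- brush: Bystander: paint brush lying between the robot and the board
- dish: Bystander: small glass dish
- eraser: Bystander: dark rubber eraser 45 x 22 x 13 mm, not a find
- tweezers: Bystander: steel tweezers beyond the board
- glue: Bystander: upright white glue stick 28 mm across, 90 mm high

How it is judged:
By the outcome, as a careful person would: the job done as asked, in the order asked, and still so for the second after the job is handed in, with the robot touching nothing.
Of find_ammonite, find_trilobite, find_vertebra, find_skull only 3 to 4 are there at a start; the rules pass over those that are not, and their reading is None.
At some moment in a run one of magnifier, find_ammonite, find_trilobite, find_vertebra, find_skull may be knocked a few centimetres aside while the robot is not near it.
Once in a run the grip may slacken for a moment while it holds something.
It also fails if it takes over 210 s, if anything falls off the work surface, if the arm or the gripper's body presses on something with over 40 N, if the wrist force passes 120 N, or if a joint passes its speed limit or range.

## Working session

There is one attempt and no reset: what is moved stays moved. The work goes in short steps, Python scripts to look and compute and a shell command to move; the robot and the scene stay as the last step left them, time stands still between calls to the robot, and variables do not carry over. Pictures are saved under pics/ and viewed, and the job is handed in when it is done.

```bash
ls; mkdir -p pics
python3 - <<'E'
from bench import arm
import cv2
print(arm.read_state())
for n in("side","top"):
    im=arm.get_image(n); cv2.imwrite(f"pics/{n}0.png",im[:,:,::-1]); print(arm.camera_params(n))
E
```

```text
pics
{'clock': 0.0, 'joints': array([ 1.40758268e+00,  3.85590253e-01,  6.60731575e-03, -4.90314584e-04,
       -1.19401676e+00, -2.58615524e-01]), 'joint_vel': array([-0.00043536, -0.00024653,  0.00026376,  0.00268215,  0.00015326,
        0.00024114]), 'joint_efforts': array([-9.45586071e-04, -3.92289484e+01,  1.88400221e+01,  4.18636188e+00,
       -4.72374202e-03, -7.01245270e-06]), 'position': array([255.64429676, 569.72079695, 249.19525346]), 'ee_rot': array([-0.1479745 , -0.69063755,  0.69220917,  0.14822209]), 'contact_force': array([-0.70127804,  0.1085285 ,  0.7359902 ]), 'wrist_torque': array([ 0.01483161,  0.01128212, -0.00646388]), 'gripper_width': 85.65660427856776}
{'fx': 457.7515751647075, 'fy': 457.7515751647075, 'cx': 256.6204545706166, 'cy': 186.7935461173112, 'rvec': array([ 2.08864902, -0.39370202,  0.22027468]), 'tvec': array([-504.87468683,  154.0748514 , 1282.96854114])}
{'fx': 390.8020786917442, 'fy': 390.8020786917442, 'cx': 259.3295181011694, 'cy': 193.2060691207434, 'rvec': array([ 2.1699404 , -2.12838845,  0.11898132]), 'tvec': array([  -7.30830345,  525.37349944, 1147.12157726])}
```

View pics/top0.png

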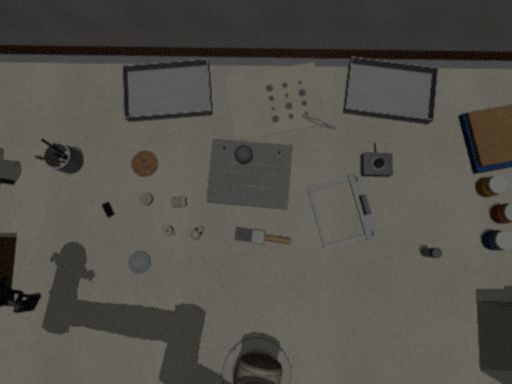

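View pics/side0.png

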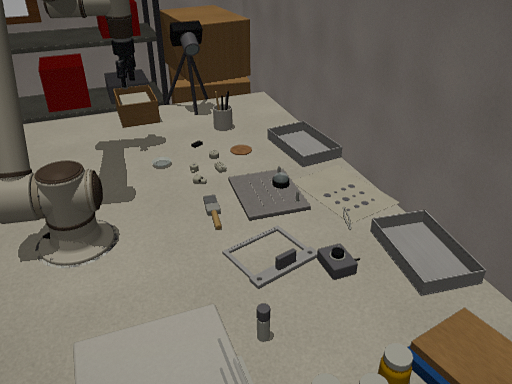

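```bash
cat > h.py <<'E'
import numpy as np, cv2
from scipy.spatial.transform import Rotation as R
from bench import arm
P={n:arm.camera_params(n) for n in("side","top")}
def Rt(n): return cv2.Rodrigues(np.array(P[n]["rvec"]))[0],np.array(P[n]["tvec"])
def K(n): p=P[n]; return np.array([[p["fx"],0,p["cx"]],[0,p["fy"],p["cy"]],[0,0,1.]])
def proj(n,X):
    r,t=Rt(n); c=np.atleast_2d(X)@r.T+t; u=c@K(n).T; return u[:,:2]/u[:,2:]
def back(n,uv,z):
    r,t=Rt(n); d=r.T@np.linalg.inv(K(n))@np.array([uv[0],uv[1],1.]); o=-r.T@t
    return o+d*(z-o[2])/d[2]
def tri(a,b): # a side uv, b top uv
    Ps=[K(n)@np.c_[Rt(n)[0],Rt(n)[1]] for n in("side","top")]
    X=cv2.triangulatePoints(Ps[0],Ps[1],np.array(a,float).reshape(2,1),np.array(b,float).reshape(2,1)); return (X[:3]/X[3]).ravel()
def cen(m): v,u=np.nonzero(m); return np.array([u.mean(),v.mean()])
def crop(n,im,box,s,name):
    x,y,w,h=box; c=cv2.resize(im[y:y+h,x:x+w],None,fx=s,fy=s,interpolation=cv2.INTER_CUBIC)
    c=np.clip(c.astype(float)*1.5,0,255).astype(np.uint8)
    cv2.imwrite(f"pics/{name}.png",c[:,:,::-1])
def pose():
    s=arm.read_state(); return np.array(s["position"]),R.from_quat(s["ee_rot"]),s
def shift(target): # world target -> tool shift cm
    p,r,s=pose(); return np.round(r.inv().apply(np.array(target)-p)/10,2)
E
python3 - <<'E'
from h import *
ims={n:arm.get_image(n) for n in P}
crop("top",ims["top"],(90,130,320,150),2.5,"topc")
crop("side",ims["side"],(140,120,230,180),3.4,"sidec")
for l in ["board","frame","frame_grip","magnifier","coaster","shutter_top","find_ammonite","find_trilobite","find_vertebra","find_skull","eraser","dish","brush","glue","tweezers"]:
    for n in P:
        for d in arm.masks_of(l,n)[:3]:
            if d["conf"]>.25: print(l,n,round(d["conf"],2),cen(d["mask"]).round(1),d["extent"],d["mask"].sum(), back(n,cen(d["mask"]),10).round())
E
```

```text
board side 0.71 [267.  194.8] [227.3, 168.6, 82.5, 52.9] 2630 [585.  18.  10.]
board top 0.84 [249.9 174.9] [206.4, 138.7, 82.0, 71.4] 4882 [585.  33.  10.]
frame side 0.97 [273.1 258.3] [221.7, 224.9, 94.3, 63.7] 1910 [ 480. -277.   10.]
frame top 0.72 [378.3 162.7] [373.0, 157.6, 13.0, 14.1] 99 [ 630. -363.   10.]
frame top 0.58 [348.7 209.9] [304.2, 173.2, 74.9, 77.4] 1463 [ 482. -271.   10.]
frame top 0.41 [250. 175.] [204.2, 143.2, 87.7, 64.0] 4845 [585.  33.  10.]
frame_grip side 0.75 [272.9 257.7] [221.8, 225.0, 91.8, 62.6] 1913 [ 481. -275.   10.]
frame_grip top 0.67 [348.1 209.8] [305.8, 172.0, 69.9, 75.9] 1502 [ 482. -269.   10.]
frame_grip top 0.4 [137.5 263.1] [127.8, 254.4, 21.2, 20.3] 429 [308. 367.  10.]
magnifier side 0.75 [280.5 180.1] [272.3, 170.9, 17.5, 13.6] 209 [663.  87.  10.]
magnifier side 0.47 [266.7 195.3] [228.3, 169.5, 82.7, 50.3] 2612 [583.  16.  10.]
magnifier top 0.84 [243.6 154.2] [236.8, 143.7, 15.6, 16.6] 264 [650.  55.  10.]
coaster side 0.63 [240.5 149.2] [228.2, 143.2, 25.9, 11.3] 190 [615. 357.  10.]
coaster top 0.76 [144.2 163.7] [129.8, 151.6,
[... 1118 characters left out ...]
 0.47 [348.5 209.5] [307.2, 172.5, 72.0, 80.8] 1392 [ 483. -270.   10.]
brush side 0.62 [212.4 208.6] [202.9, 191.5, 18.9, 36.6] 332 [398.   6.  10.]
brush side 0.6 [193.4 167.2] [187.8, 164.8, 10.9, 8.4] 71 [411. 284.  10.]
brush top 0.67 [259.4 236.8] [231.6, 224.4, 62.1, 22.6] 601 [395.   0.  10.]
brush top 0.37 [137.3 263.2] [125.7, 252.3, 23.7, 22.6] 434 [308. 368.  10.]
glue side 0.9 [262.9 321.9] [257.9, 302.3, 10.2, 40.9] 440 [ 374. -468.   10.]
glue top 0.77 [431.2 252.5] [420.4, 247.7, 18.8, 13.8] 185 [ 358. -517.   10.]
tweezers side 0.46 [347.8 221.7] [345.9, 210.1, 3.9, 18.4] 22 [ 750. -205.   10.]
tweezers top 0.51 [431.2 252.2] [422.1, 251.1, 20.8, 7.7] 186 [ 359. -517.   10.]
```

```bash
ls pics
```

```text
side0.png
sidec.png
top0.png
topc.png
```

View pics/topc.png

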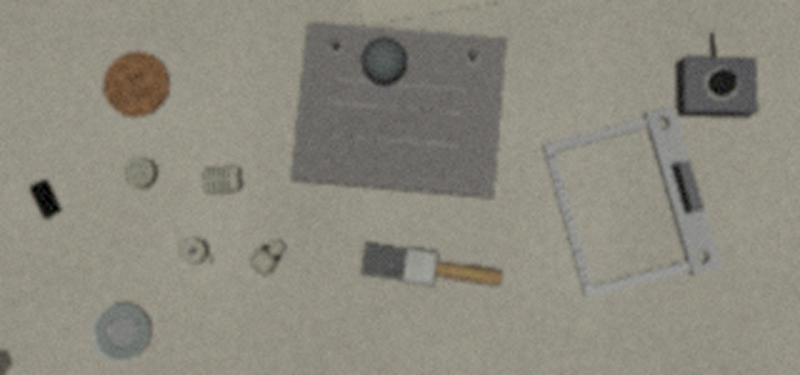

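View pics/sidec.png

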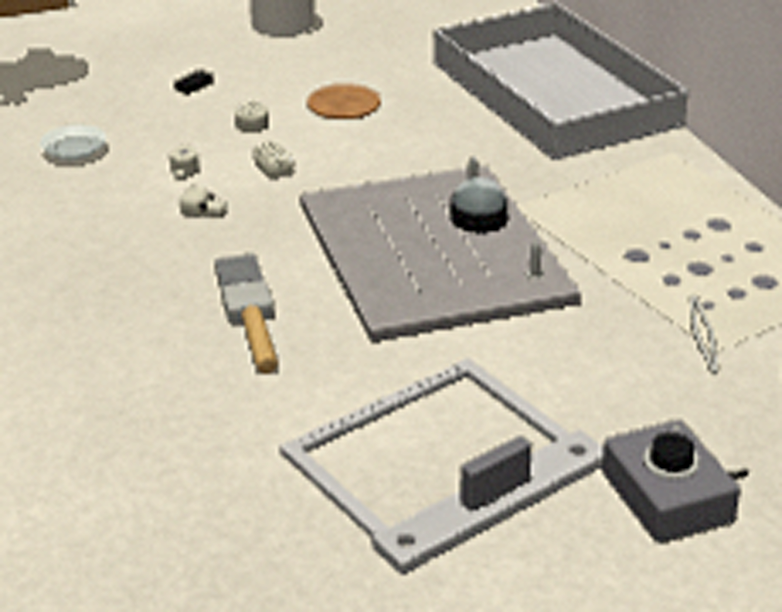

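```bash
cat > fit1.py <<'E'
from h import *
from scipy.optimize import least_squares
def fit(pts,obs,x0):
    # pts Nx3 local; obs list of (cam,idx,uv)
    def w(x): c,s=np.cos(x[2]),np.sin(x[2]); return np.c_[pts[:,0]*c-pts[:,1]*s+x[0],pts[:,0]*s+pts[:,1]*c+x[1],pts[:,2]]
    f=lambda x: np.concatenate([proj(c,w(x)[i])[0]-uv for c,i,uv in obs])
    r=least_squares(f,x0,loss="soft_l1"); return r.x,f(r.x).reshape(-1,2),w(r.x)
T=lambda x,y:np.array([x/2.5+90-.3,y/2.5+130-.3]); S=lambda x,y:np.array([x/3.4+140-.35,y/3.4+120-.35])
if __name__=="__main__":
    pts=np.array([[100,125,15],[100,-125,15],[-100,-125,15],[-100,125,15],[70,85,49],[70,-85,49.]])
    ob=[("top",0,T(308,22)),("top",1,T(507,38)),("top",2,T(493,198)),("top",3,T(291,180)),("top",4,T(335,46)),("top",5,T(472,55)),
    ("side",0,S(490,168)),("side",1,S(580,293)),("side",2,S(375,332)),("side",3,S(300,197)),("side",4,S(473,160)),("side",5,S(536,245))]
    for sel in("top","side",""):
        x,e,w=fit(pts,[o for o in ob if sel in o[0]],[585,33,0]); print(sel,x.round(2),e.round(1).tolist() if sel=="" else "")
    print(w[4:].round(1))
    pts=np.array([[0,85,12],[0,-85,12],[-150,97,8],[-150,-97,8],[7,30,50],[7,-30,50],[-7,30,50],[-7,-30,50.]])
    ob=[("top",0,T(663,122)),("top",1,T(705,258)),("top",2,T(545,148)),("top",3,T(587,293)),
    ("side",0,S(578,450)),("side",1,S(405,539)),("side",2,S(467,361)),("side",3,S(281,449)),
    ("side",4,S(531,448)),("side",5,S(478,485)),("side",6,S(518,438)),("side",7,S(462,470))]
    for sel in("top","side",""):
        x,e,w=fit(pts,[o for o in ob if sel in o[0]],[480,-340,-1.4]); print(sel,x.round(2),e.round(1).tolist() if sel=="" else "")
    p=w; print(w[:2].round(1))
    # magnifier / shutter / coaster
    print("mag", back("top",T(384,61),30).round(), back("side",S(478,205),30).round(), "tri",tri(S(478,205),T(384,61)).round())
    print("shutter",tri(S(673,440),T(722,83)).round(), back("top",T(722,83),52).round(),back("side",S(673,440),52).round())
    print("coaster",tri(S(344,101),T(137,84)).round(),back("top",T(137,84),5).round(),back("side",S(344,101),5).round())
E
python3 fit1.py
```

```text
top [ 5.884e+02  3.479e+01 -7.000e-02] 
side [ 5.9205e+02  3.2180e+01 -7.0000e-02] 
 [ 5.9012e+02  3.3900e+01 -7.0000e-02] [[0.0, -0.3], [0.2, -0.1], [0.7, -0.2], [0.1, -0.2], [-0.2, -2.2], [1.0, -1.1], [-1.4, -0.6], [0.1, 0.2], [-1.9, 0.0], [-0.7, -0.6], [-0.4, -0.3], [-0.4, -0.0]]
[[665.8 113.9  49. ]
 [654.1 -55.7  49. ]]
top [ 496.59 -315.01   -1.29] 
side [ 497.57 -317.42   -1.29] 
 [ 497.51 -316.28   -1.29] [[0.9, -0.0], [0.2, -0.8], [-0.1, -1.5], [0.5, 1.9], [-0.2, 0.6], [0.3, 1.1], [0.1, -0.1], [-0.7, -0.1], [0.6, -0.7], [-1.9, -2.2], [0.8, -0.5], [-0.8, -0.7]]
[[ 579.2 -292.9   12. ]
 [ 415.8 -339.7   12. ]]
mag [646.  55.  30.] [649.  58.  30.] tri [646.  54.  33.]
shutter [ 624. -352.   55.] [ 621. -352.   52.] [ 628. -349.   52.]
coaster [618. 365.   5.] [617. 365.   5.] [619. 365.   5.]
```

```bash
cat >> h.py <<'E'
def plan(xyz,phi,label=""):
    p,r,s=pose(); best=None
    for k in(0,np.pi,-np.pi):
        z=np.array([np.cos(phi+k),np.sin(phi+k),0]); y=np.array([0,0,-1.]); x=np.cross(y,z)
        q=R.from_matrix(np.c_[x,y,z]); rv=np.degrees((r.inv()*q).as_rotvec())
        if best is None or np.linalg.norm(rv)<np.linalg.norm(best): best=rv
    d=r.inv().apply(np.array(xyz)-p)/10
    print(label,"shift",d.round(2),"rot",best.round(1),"rows",round(max(np.linalg.norm(d)/4.17,np.linalg.norm(best)/7.16),1),"j6",round(s["joints"][5],2))
def st():
    p,r,s=pose(); z=r.as_matrix()[:,2]; print("t",round(s["clock"],2),"p",p.round(1),"jawphi",round(np.degrees(np.arctan2(z[1],z[0])),1),"F",np.round(s["contact_force"],1),"w",round(s["gripper_width"],1),"tooly",r.as_matrix()[:,1].round(3))
E
python3 - <<'E'
from h import *
st(); print(pose()[1].as_matrix().round(2))
plan([646,55,250],-.07,"above mag")
plan([646,55,160],-.07,"above mag")
E
```

```text
t 1.7 p [255.8 570.2 250.3] jawphi -114.2 F [0.3 0.3 0.1] w 85.2 tooly [-0. -0. -1.]
[[-0.91 -0.   -0.41]
 [ 0.41 -0.   -0.91]
 [-0.   -1.    0.  ]]
above mag shift [-5.669e+01  3.000e-02  3.103e+01] rot [-0.  69.8 -0. ] rows 15.5 j6 -0.26
above mag shift [-56.69   9.03  31.03] rot [-0.  69.8 -0. ] rows 15.6 j6 -0.26
```

```bash
python3 -m inch '[[1,-20,0,11,0,25,0],[1,-35,0,19,0,45,0],[1,-50,0,27,0,60,0],[1,-56.7,0,31,0,69.8,0],[1,-56.7,0,31,0,69.8,0],[1,-56.7,0,31,0,69.8,0],[1,-56.7,0,31,0,69.8,0],[1,-56.7,0,31,0,69.8,0],[1,-56.7,0,31,0,69.8,0],[1,-56.7,0,31,0,69.8,0],[1,-56.7,0,31,0,69.8,0],[1,-56.7,0,31,0,69.8,0],[1,-56.7,0,31,0,69.8,0],[1,-56.7,0,31,0,69.8,0],[1,-56.7,0,31,0,69.8,0],[1,-56.7,0,31,0,69.8,0],[1,-56.7,0,31,0,69.8,0],[1,-56.7,0,31,0,69.8,0]]'
python3 - <<'E'
from h import *
st()
ims={n:arm.get_image(n) for n in P}
crop("side",ims["side"],(140,80,230,180),3.4,"s1")
crop("top",ims["top"],(90,130,320,150),2.5,"t1")
E
```

```text
clock: 3.2
position: [646.6, 54.0, 249.6]
ee_rot: [-0.517, -0.481, 0.482, 0.518]
contact_force: [-0.2, 0.7, 0.2]
gripper_width: 85.7
t 3.2 p [646.6  54.  249.6] jawphi 175.9 F [-0.2  0.7  0.2] w 85.7 tooly [-0.001 -0.    -1.   ]
```

View pics/s1.png

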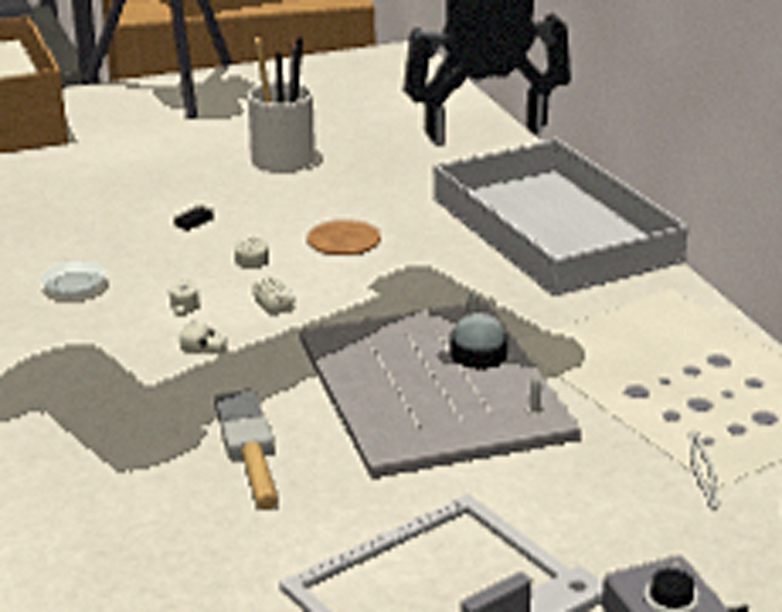

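View pics/t1.png

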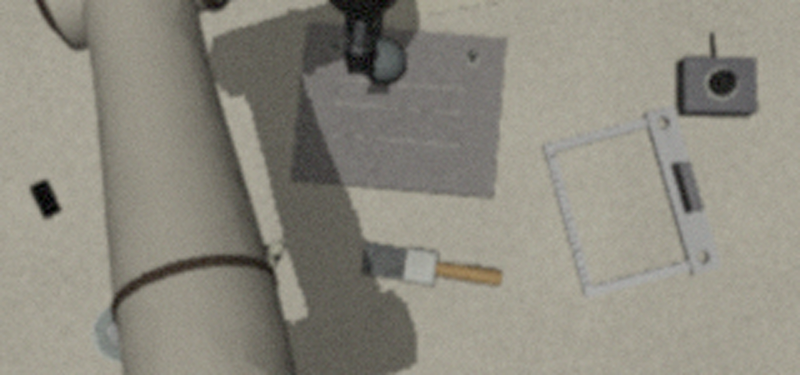

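```bash
python3 -m inch '[[1,0.1,4,0,0,0,0],[1,0.1,8,0,0,0,0],[1,0.1,12,0,0,0,0],[1,0.1,15,0,0,0,0],[1,0.1,17,0,0,0,0],[1,0.1,19,0,0,0,0],[1,0.1,20,0,0,0,0],[1,0.1,21,0,0,0,0],[1,0.1,21.6,0,0,0,0],[1,0.1,21.6,0,0,0,0],[1,0.1,21.6,0,0,0,0],[1,0.1,21.6,0,0,0,0]]' && python3 -m inch '[[0.55,0,0,0,0,0,0],[0.5,0,0,0,0,0,0],[0.4,0,0,0,0,0,0],[0.4,0,0,0,0,0,0],[0.4,0,0,0,0,0,0],[0.4,0,0,0,0,0,0],[0.4,0,0,0,0,0,0],[0.4,0,0,0,0,0,0],[0.4,0,0,0,0,0,0],[0.4,0,0,0,0,0,0]]'
```

```text
clock: 4.3
position: [647.1, 56.6, 35.6]
ee_rot: [0.517, 0.483, -0.482, -0.516]
contact_force: [0.2, 0.3, -0.1]
gripper_width: 85.5
clock: 5.13
position: [647.1, 56.4, 35.5]
ee_rot: [0.517, 0.483, -0.482, -0.516]
contact_force: [-1.2, 0.8, 6.2]
gripper_width: 54.0
```

```bash
python3 -m inch '[[0.2,0,-0.5,0,0,0,0],[0.2,0,-1,0,0,0,0],[0.2,0,-2,0,0,0,0],[0.2,0,-3,0,0,0,0],[0.2,0,-4,0,0,0,0],[0.2,0,-6,0,0,0,0],[0.2,0,-6,0,0,0,0],[0.2,0,-6,0,0,0,0],[0.2,0,-6,0,0,0,0]]'
python3 - <<'E'
from h import *
st()
ims={n:arm.get_image(n) for n in P}
crop("side",ims["side"],(220,110,115,90),6.8,"s2")
plan([618,365,100],-.07,"coaster")
E
```

```text
clock: 5.88
position: [645.8, 56.2, 94.1]
ee_rot: [-0.517, -0.482, 0.482, 0.517]
contact_force: [-0.5, -0.5, -2.4]
gripper_width: 53.9
t 5.88 p [645.8  56.2  94.1] jawphi 176.0 F [-0.5 -0.5 -2.4] w 53.9 tooly [-0.001  0.    -1.   ]
coaster shift [30.63 -0.68  4.89] rot [-0.1  0.  -0. ] rows 7.4 j6 -0.4
```

View pics/s2.png

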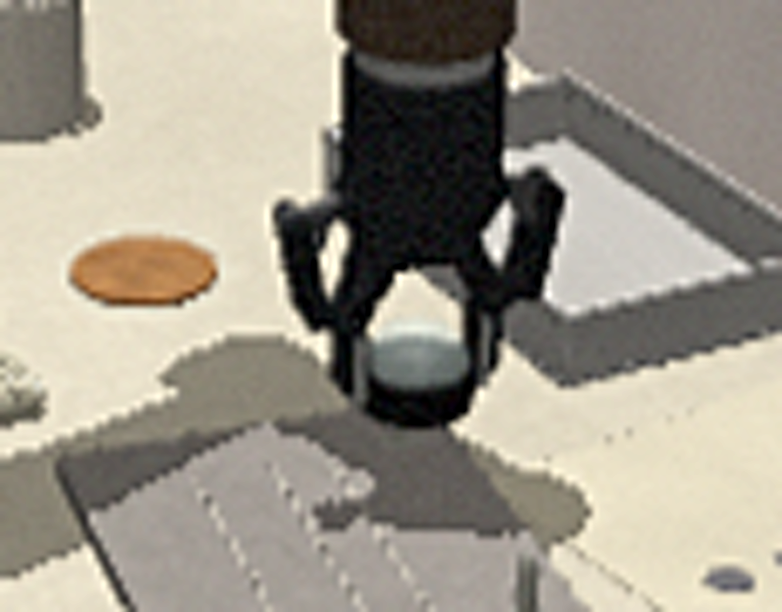

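```bash
python3 -m inch '[[0.2,2,0,0.4,0,0,0],[0.2,5,0,0.8,0,0,0],[0.2,9,0,1.4,0,0,0],[0.2,13,0,2,0,0,0],[0.2,17,0,2.7,0,0,0],[0.2,21,0,3.4,0,0,0],[0.2,25,0,4,0,0,0],[0.2,28,0,4.5,0,0,0],[0.2,30,0,4.8,0,0,0],[0.2,30.6,0,4.9,0,0,0],[0.2,30.6,0,4.9,0,0,0],[0.2,30.6,0,4.9,0,0,0]]'
python3 - <<'E'
from h import *
st()
ims={n:arm.get_image(n) for n in P}
crop("side",ims["side"],(190,80,115,90),6.8,"s3")
plan([618,365,30],-.07,"coaster")
for d in arm.masks_of("coaster","side")[:2]: print(d["conf"],back("side",cen(d["mask"]),5))
for d in arm.masks_of("magnifier","side")[:2]: print(d["conf"],d["extent"],back("side",cen(d["mask"]),80))
E
```

```text
clock: 6.98
position: [618.1, 364.1, 93.2]
ee_rot: [-0.517, -0.482, 0.483, 0.517]
contact_force: [-0.3, -0.8, -1.3]
gripper_width: 53.7
t 6.98 p [618.1 364.1  93.2] jawphi 176.0 F [-0.3 -0.8 -1.3] w 53.7 tooly [-0.002 -0.002 -1.   ]
coaster shift [0.18 6.38 0.07] rot [-0.1 -0.  -0.1] rows 1.5 j6 -0.83
0.66 [615.98936379 367.42172679   5.        ]
0.45 [233.8, 124.5, 13.8, 10.2] [627.12088504 387.24542356  80.        ]
```

View pics/s3.png

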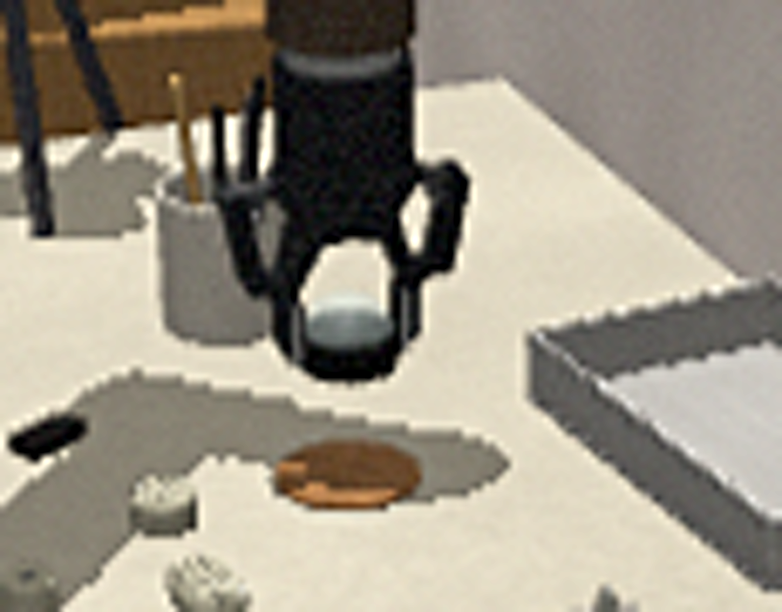

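```bash
python3 -m inch '[[0.2,0,1.5,0,0,0,0],[0.2,0,3,0,0,0,0],[0.2,0,4.5,0,0,0,0],[0.2,0,5.5,0,0,0,0],[0.2,0,6.2,0,0,0,0],[0.2,0,6.5,0,0,0,0],[0.2,0,6.6,0,0,0,0],[0.2,0,6.6,0,0,0,0],[0.2,0,6.6,0,0,0,0]]'
```

```text
clock: 7.93
position: [619.1, 365.3, 29.3]
ee_rot: [0.517, 0.483, -0.482, -0.517]
contact_force: [-0.1, 0.4, -2.2]
gripper_width: 53.6
```

```bash
python3 -m inch '[[0.2,0,0.1,0,0,0,0],[0.2,0,0.2,0,0,0,0],[0.2,0,0.2,0,0,0,0],[0.2,0,0.2,0,0,0,0]]'; python3 -m inch '[[0.2,0,0.1,0,0,0,0],[0.2,0,0.2,0,0,0,0],[0.2,0,0.2,0,0,0,0],[0.2,0,0.2,0,0,0,0]]'
```

```text
clock: 8.27
position: [618.6, 365.0, 26.5]
ee_rot: [0.517, 0.482, -0.482, -0.517]
contact_force: [0.3, -0.1, -1.5]
gripper_width: 53.8
clock: 8.6
position: [618.8, 365.1, 25.6]
ee_rot: [0.517, 0.483, -0.482, -0.517]
contact_force: [-2.3, 0.9, 4.5]
gripper_width: 53.8
```

Contact (+4.5 N). Release and rise.

```bash
python3 -m inch '[[0.7,0,0,0,0,0,0],[0.8,0,0,0,0,0,0],[1,0,0,0,0,0,0],[1,0,0,0,0,0,0],[1,0,0,0,0,0,0],[1,0,0,0,0,0,0],[1,0,0,0,0,0,0],[1,0,-1,0,0,0,0],[1,0,-3,0,0,0,0],[1,0,-6,0,0,0,0],[1,0,-10,0,0,0,0],[1,0,-14,0,0,0,0],[1,0,-18,0,0,0,0],[1,0,-20,0,0,0,0],[1,0,-20,0,0,0,0],[1,0,-20,0,0,0,0]]'
python3 - <<'E'
from h import *
st()
plan([497.5,-316.3,230],-1.29,"frame")
E
```

```text
clock: 9.93
position: [618.9, 365.3, 227.4]
ee_rot: [-0.517, -0.484, 0.481, 0.517]
contact_force: [-0.8, -0.5, -0.4]
gripper_width: 85.3
t 9.93 p [618.9 365.3 227.4] jawphi 176.0 F [-0.8 -0.5 -0.4] w 85.3 tooly [ 0.004  0.004 -1.   ]
frame shift [-68.83  -0.54   7.4 ] rot [ 0.  69.9  0.3] rows 16.6 j6 -0.83
```

```bash
python3 -m inch '[[1,-20,0,2,0,20,0],[1,-40,0,4,0,40,0],[1,-60,0,6.4,0,60,0],[1,-68.8,0,7.4,0,69.9,0],[1,-68.8,0,7.4,0,69.9,0],[1,-68.8,0,7.4,0,69.9,0],[1,-68.8,0,7.4,0,69.9,0],[1,-68.8,0,7.4,0,69.9,0],[1,-68.8,0,7.4,0,69.9,0],[1,-68.8,0,7.4,0,69.9,0],[1,-68.8,0,7.4,0,69.9,0],[1,-68.8,0,7.4,0,69.9,0],[1,-68.8,0,7.4,0,69.9,0],[1,-68.8,0,7.4,0,69.9,0],[1,-68.8,0,7.4,0,69.9,0],[1,-68.8,0,7.4,0,69.9,0],[1,-68.8,0,7.4,0,69.9,0],[1,-68.8,0,7.4,0,69.9,0],[1,-68.8,0,7.4,0,69.9,0],[1,-68.8,0,7.4,0,69.9,0]]'
python3 - <<'E'
from h import *
st()
ims={n:arm.get_image(n) for n in P}
crop("side",ims["side"],(190,80,140,110),5.5,"s4")
crop("top",ims["top"],(90,130,320,150),2.5,"t4")
plan([497.5,-316.3,100],-1.29,"frame")
E
```

```text
clock: 11.6
position: [496.5, -316.0, 223.1]
ee_rot: [-0.7, -0.098, 0.1, 0.701]
contact_force: [0.3, 0.4, 0.9]
gripper_width: 85.7
t 11.6 p [ 496.5 -316.   223.1] jawphi 106.1 F [0.3 0.4 0.9] w 85.7 tooly [-0.002  0.001 -1.   ]
frame shift [ 0.02 12.38 -0.12] rot [-0.   0.1 -0.1] rows 3.0 j6 -1.0
```

View pics/s4.png

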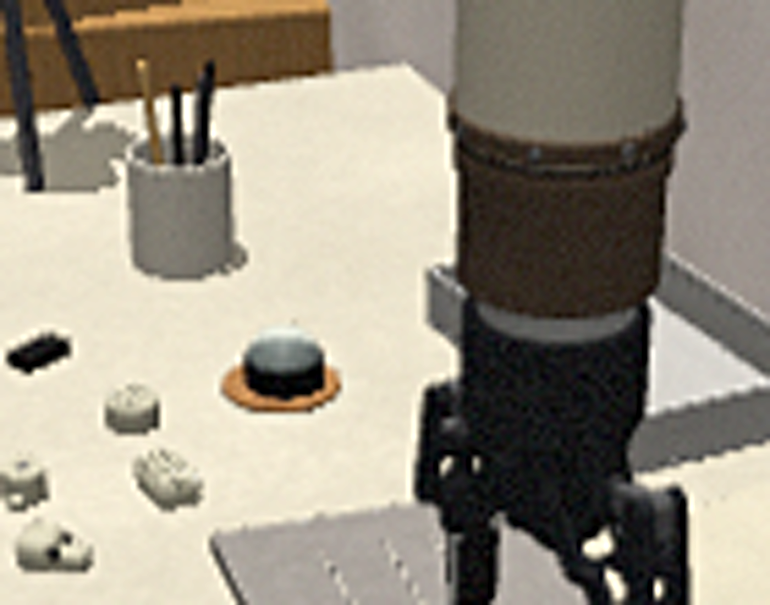

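View pics/t4.png

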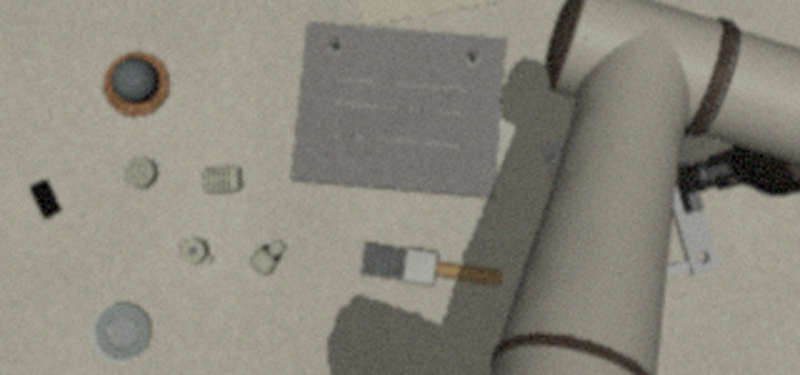

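```bash
python3 -m inch '[[1,0,4,-0.1,0,0,0],[1,0,8,-0.1,0,0,0],[1,0,12,-0.1,0,0,0],[1,0,14,-0.1,0,0,0],[1,0,16,-0.1,0,0,0],[1,0,17.5,-0.1,0,0,0],[1,0,18.5,-0.1,0,0,0],[1,0,18.5,-0.1,0,0,0],[1,0,18.5,-0.1,0,0,0],[1,0,18.5,-0.1,0,0,0]]'
python3 - <<'E'
from h import *
st()
ims={n:arm.get_image(n) for n in P}
crop("side",ims["side"],(220,180,140,110),5.5,"s5")
plan([497.5,-316.3,36],-1.29,"frame")
E
```

```text
clock: 12.53
position: [498.5, -317.2, 40.5]
ee_rot: [0.7, 0.1, -0.099, -0.7]
contact_force: [0.3, -0.3, 0.2]
gripper_width: 85.4
t 12.53 p [ 498.5 -317.2   40.5] jawphi 106.2 F [ 0.3 -0.3  0.2] w 85.4 tooly [ 0.002 -0.001 -1.   ]
frame shift [-0.05  0.47  0.13] rot [0.1 0.1 0.1] rows 0.1 j6 -1.0
```

View pics/s5.png

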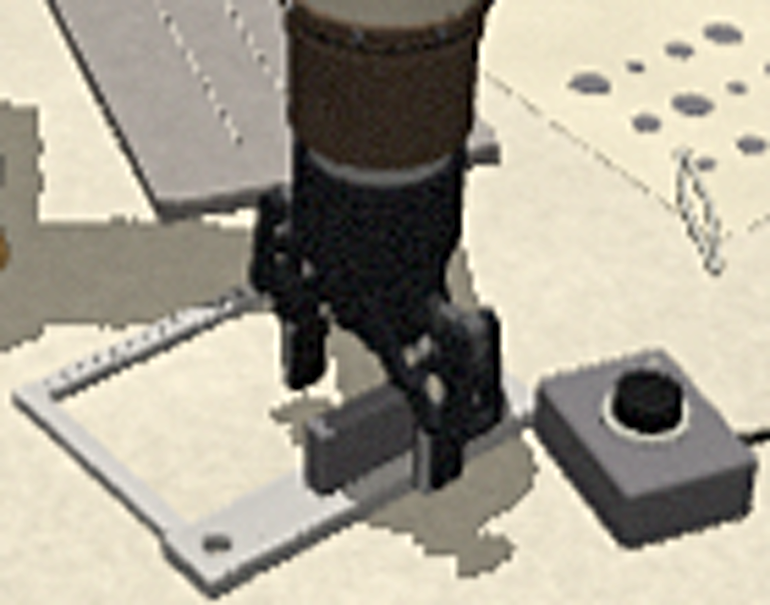

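```bash
python3 -m inch '[[1,0,0.4,0,0,0,0],[1,0,0.4,0,0,0,0],[0.5,0,0.4,0,0,0,0],[0,0,0.4,0,0,0,0],[0,0,0.4,0,0,0,0],[0,0,0.4,0,0,0,0],[0,0,0.4,0,0,0,0],[0,0,0.4,0,0,0,0],[0,0,0.4,0,0,0,0],[0,0,0.4,0,0,0,0],[0,0,0.4,0,0,0,0],[0,0,0.4,0,0,0,0]]'
```

```text
clock: 13.63
position: [497.5, -317.2, 35.4]
ee_rot: [0.7, 0.099, -0.099, -0.7]
contact_force: [-0.3, 0.8, 1.9]
gripper_width: 12.9
```

```bash
python3 -m inch '[[0,0,-0.5,0,0,0,0],[0,0,-1.5,0,0,0,0],[0,0,-3,0,0,0,0],[0,0,-5,0,0,0,0],[0,0,-7,0,0,0,0],[0,0,-9,0,0,0,0],[0,0,-11,0,0,0,0],[0,0,-12,0,0,0,0],[0,0,-12,0,0,0,0],[0,0,-12,0,0,0,0],[0,0,-12,0,0,0,0]]'
python3 - <<'E'
from h import *
st()
ims={n:arm.get_image(n) for n in P}
crop("side",ims["side"],(200,130,160,120),4.8,"s6")
a=-.07; c=np.array([660,29.1]); print(c)
plan([660,29.1,158],-.07,"pins above")
E
```

```text
clock: 14.55
position: [496.5, -316.8, 153.9]
ee_rot: [-0.7, -0.098, 0.1, 0.701]
contact_force: [-0.3, 0.7, -2.6]
gripper_width: 13.2
t 14.55 p [ 496.5 -316.8  153.9] jawphi 106.1 F [-0.3  0.7 -2.6] w 13.2 tooly [-0.002  0.001 -1.   ]
[660.   29.1]
pins above shift [25.31 -0.44 28.71] rot [ -0.2 -69.9  -0.1] rows 9.8 j6 -1.0
```

View pics/s6.png

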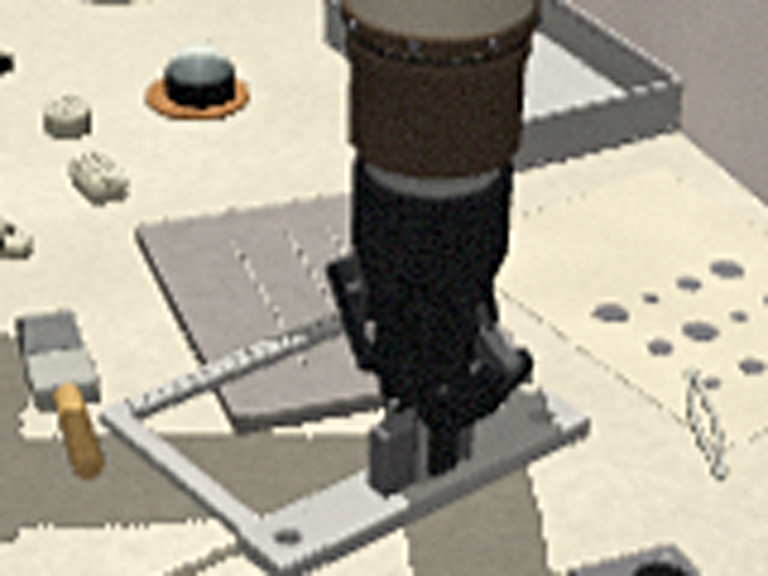

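```bash
python3 -m inch '[[0,2,0,2,0,-5,0],[0,4,0,4.5,0,-11,0],[0,6,0,7,0,-17,0],[0,8.5,0,9.5,0,-23,0],[0,11,0,12,0,-29,0],[0,13,0,15,0,-35,0],[0,15,0,17.5,0,-41,0],[0,17.5,0,20,0,-47,0],[0,19.5,0,22.5,0,-53,0],[0,21.5,0,25,0,-59,0],[0,23.5,0,27,0,-65,0],[0,25.3,0,28.7,0,-69.9,0],[0,25.3,0,28.7,0,-69.9,0],[0,25.3,0,28.7,0,-69.9,0],[0,25.3,0,28.7,0,-69.9,0],[0,25.3,0,28.7,0,-69.9,0]]'
python3 - <<'E'
from h import *
st()
ims={n:arm.get_image(n) for n in P}
crop("side",ims["side"],(200,110,160,120),4.8,"s7")
crop("top",ims["top"],(190,110,130,110),5.5,"t7")
plan([660,29.1,158],-.07,"pins above")
E
```

```text
clock: 15.98
position: [660.0, 27.8, 154.6]
ee_rot: [-0.517, -0.481, 0.483, 0.518]
contact_force: [0.4, -1.2, -2.1]
gripper_width: 13.4
t 15.98 p [660.   27.8 154.6] jawphi 176.0 F [ 0.4 -1.2 -2.1] w 13.4 tooly [-0.002 -0.    -1.   ]
pins above shift [ 0.14 -0.29  0.04] rot [-0. -0. -0.] rows 0.1 j6 -0.36
```

View pics/s7.png

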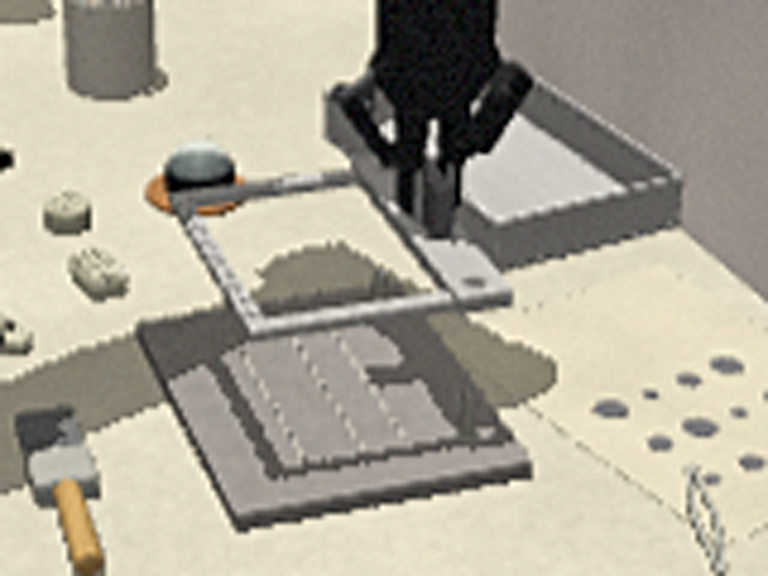

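View pics/t7.png

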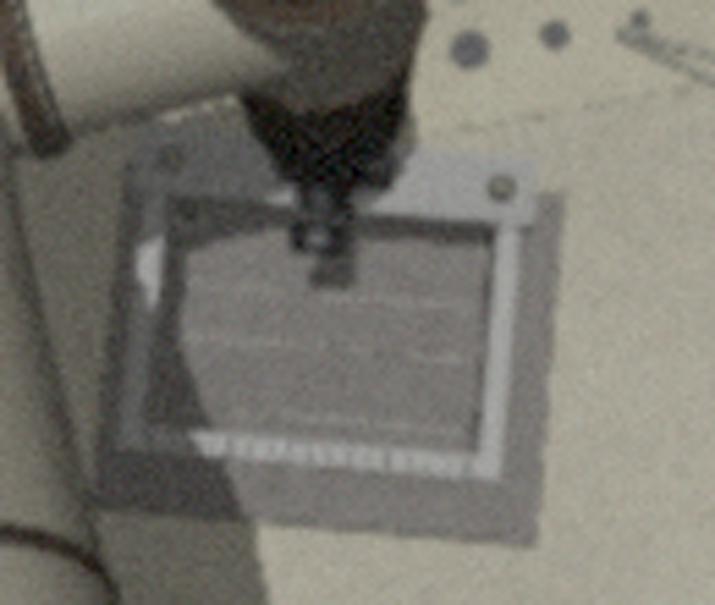

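```bash
python3 -m inch '[[0,0.1,2,0,0,0,0],[0,0.1,4,0,0,0,0],[0,0.1,5.5,0,0,0,0],[0,0.1,5.8,0,0,0,0],[0,0.1,5.8,0,0,0,0],[0,0.1,5.8,0,0,0,0]]'
python3 - <<'E'
from h import *
st()
ims={n:arm.get_image(n) for n in P}
crop("side",ims["side"],(220,140,110,90),7,"s8")
crop("top",ims["top"],(195,120,110,100),6,"t8")
E
```

```text
clock: 16.58
position: [661.4, 29.3, 98.2]
ee_rot: [0.517, 0.483, -0.482, -0.517]
contact_force: [0.3, 0.1, -1.0]
gripper_width: 13.3
t 16.58 p [661.4  29.3  98.2] jawphi 176.0 F [ 0.3  0.1 -1. ] w 13.3 tooly [ 0.001 -0.    -1.   ]
```

View pics/s8.png

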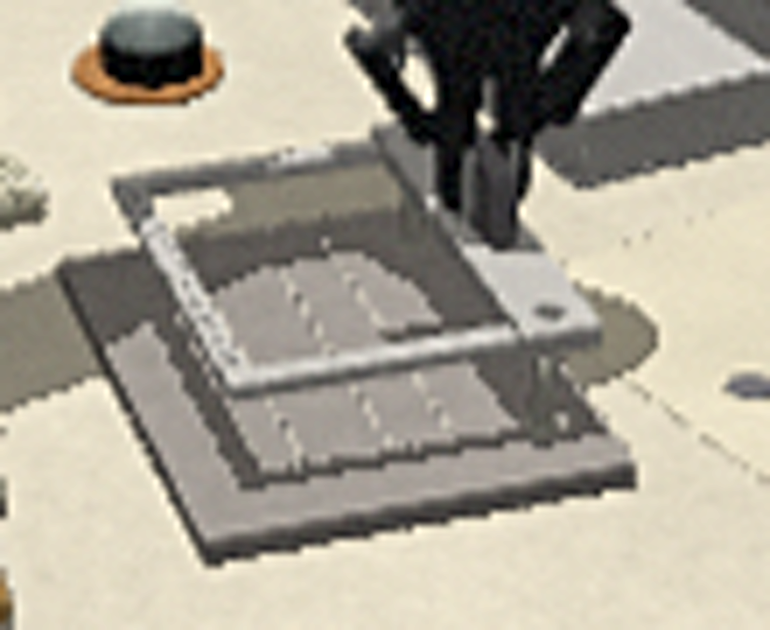

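View pics/t8.png

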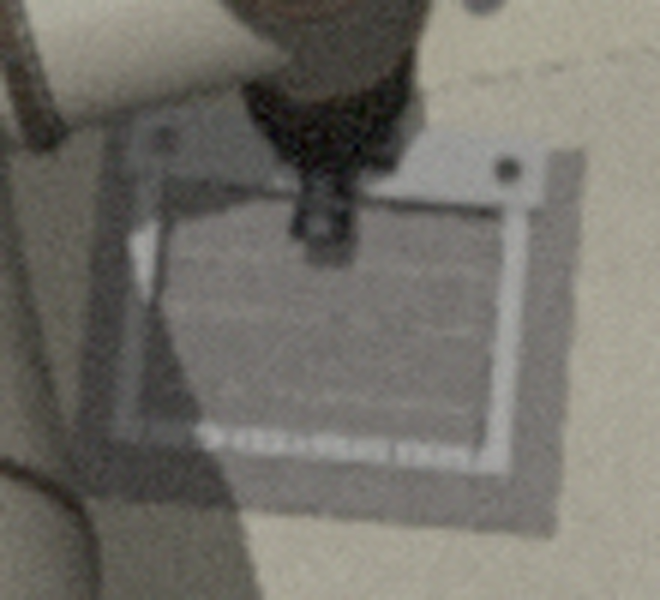

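```bash
cat > fit2.py <<'E'
from h import *
from fit1 import fit
T=lambda x,y:np.array([x/6+195-.4,y/6+120-.4]); S=lambda x,y:np.array([x/7+220-.4,y/7+140-.4])
for zu in(60,62,64):
    pts=np.array([[0,85,12],[0,-85,12],[-150,97,8],[-150,-97,8],[18,-103,12],[-18,-103,12]],float); pts[:,2]+=zu
    ob=[("top",0,T(165,139)),("top",1,T(507,169)),("top",2,T(112,440)),("top",3,T(510,472)),("top",4,T(552,143)),("top",5,T(545,207)),
    ("side",1,S(551,312)),("side",2,S(113,182)),("side",3,S(232,378)),("side",4,S(603,323))]
    for s in("top","side",""):
        x,e,w=fit(pts,[o for o in ob if s in o[0]],[660,29,-.07]); print(zu,s,x.round(3),np.abs(e).mean().round(2),(e.round(1).tolist() if s=="" else ""))
pts=np.array([[100,125,15],[100,-125,15],[-100,-125,15],[-100,125,15]],float)
ob=[("top",1,T(586,150)),("top",2,T(555,535)),("top",3,T(75,490)),("side",1,S(637,460)),("side",2,S(207,545)),("side",3,S(60,265))]
for s in("top","side",""):
    x,e,w=fit(pts,[o for o in ob if s in o[0]],[590,34,-.07]); 
    c,q=np.cos(x[2]),np.sin(x[2]); print("board",s,x.round(3),"pinmid",(x[0]+70*c).round(1),(x[1]+70*q).round(1),e.round(1).tolist())
# pins tip from side image1 & mid
for nm,uv in(("R",(536,245)),("L",(473,160))): print(nm,back("side",(uv[0]/3.4+139.65,uv[1]/3.4+119.65),49).round(1))
for nm,uv in(("R",(472,53)),("L",(335,45))): print(nm,back("top",(uv[0]/2.5+89.7,uv[1]/2.5+129.7),49).round(1),back("top",(uv[0]/2.5+89.7,uv[1]/2.5+129.7),30).round(1))
E
python3 fit2.py
```

```text
60 top [ 6.62761e+02  2.98240e+01 -6.90000e-02] 0.34 
60 side [ 6.66531e+02  3.62120e+01 -7.00000e-02] 0.31 
60  [ 6.63394e+02  3.04220e+01 -6.90000e-02] 0.46 [[0.2, 0.1], [0.3, -0.1], [-0.0, -0.4], [-0.4, 0.0], [-0.7, -1.2], [-0.5, -0.0], [-0.2, 0.7], [-0.3, 0.3], [-0.2, 2.3], [0.0, 1.2]]
62 top [ 6.62365e+02  2.97930e+01 -6.90000e-02] 0.32 
62 side [ 6.65259e+02  3.31670e+01 -7.10000e-02] 0.32 
62  [ 6.62992e+02  3.00870e+01 -6.90000e-02] 0.38 [[0.3, 0.1], [0.4, -0.2], [0.0, -0.3], [-0.3, 0.1], [-0.5, -1.2], [-0.3, -0.0], [-0.3, 0.2], [-0.4, -0.2], [-0.3, 1.8], [0.0, 0.7]]
64 top [ 6.61968e+02  2.97600e+01 -6.90000e-02] 0.3 
64 side [ 6.63994e+02  3.01270e+01 -7.20000e-02] 0.35 
64  [ 6.62579e+02  2.96770e+01 -6.90000e-02] 0.35 [[0.3, 0.0], [0.6, -0.2], [0.1, -0.3], [-0.1, 0.2], [-0.4, -1.3], [-0.2, -0.0], [-0.3, -0.2], [-0.5, -0.6], [-0.4, 1.3], [-0.0, 0.2]]
board top [ 5.90541e+02  3.42000e+01 -6.80000e-02] pinmid 660.4 29.5 [[0.3, 0.1], [0.4, -0.3], [-1.0, 0.2]]
board side [ 5.92389e+02  3.37750e+01 -6.20000e-02] pinmid 662.3 29.5 [[0.6, 0.5], [-0.1, -0.2], [-0.5, -0.4]]
board  [ 5.91391e+02  3.38270e+01 -6.50000e-02] pinmid 661.2 29.3 [[0.4, -0.3], [0.6, -0.6], [-0.8, 0.0], [0.2, 0.6], [-0.6, -0.2], [-0.7, -0.5]]
R [655.1 -56.3  49. ]
L [666.2 111.5  49. ]
R [653.2 -52.7  49. ] [657.7 -53.3  30. ]
L [660.3 113.3  49. ] [664.9 115.4  30. ]
```

```bash
python3 -m inch '[[0,-0.05,0,0.15,0,0,0],[0,-0.05,0.5,0.15,0,0,0],[0,-0.05,0.9,0.15,0,0,0],[0,-0.05,1.3,0.15,0,0,0],[0,-0.05,1.6,0.15,0,0,0],[0,-0.05,1.8,0.15,0,0,0],[0,-0.05,1.8,0.15,0,0,0],[0,-0.05,1.8,0.15,0,0,0]]'
python3 - <<'E'
from h import *
st()
ims={n:arm.get_image(n) for n in P}
crop("side",ims["side"],(220,140,110,90),7,"s9")
crop("top",ims["top"],(195,120,110,100),6,"t9")
E
```

```text
clock: 17.35
position: [659.3, 29.3, 79.1]
ee_rot: [-0.517, -0.482, 0.483, 0.517]
contact_force: [0.4, 1.0, -3.0]
gripper_width: 13.4
t 17.35 p [659.3  29.3  79.1] jawphi 176.0 F [ 0.4  1.  -3. ] w 13.4 tooly [-0. -0. -1.]
```

View pics/s9.png

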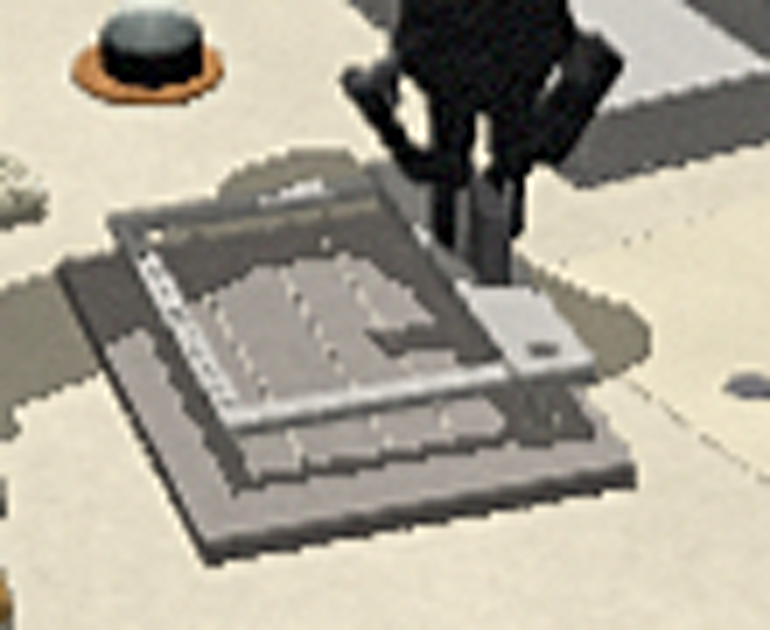

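View pics/t9.png

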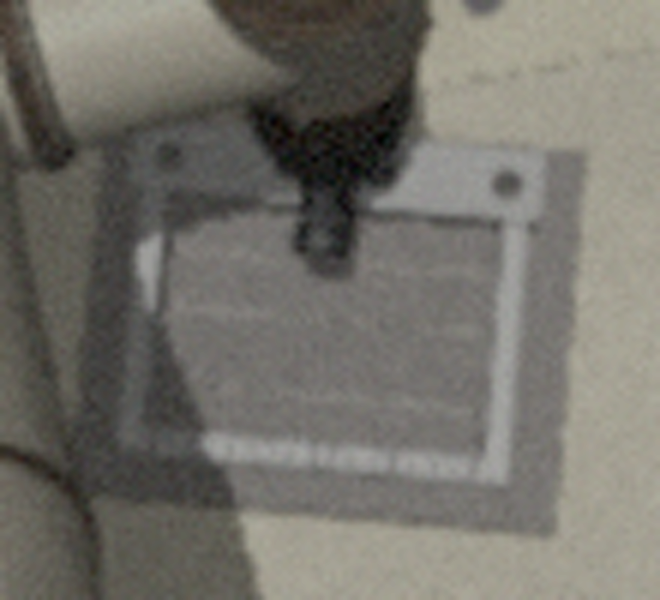

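```bash
python3 -m inch '[[0,0,0.2,0,0,0,0],[0,0,0.4,0,0,0,0],[0,0,0.6,0,0,0,0],[0,0,0.6,0,0,0,0],[0,0,0.6,0,0,0,0]]'; python3 -m inch '[[0,0,0.2,0,0,0,0],[0,0,0.4,0,0,0,0],[0,0,0.6,0,0,0,0],[0,0,0.6,0,0,0,0],[0,0,0.6,0,0,0,0]]'
```

```text
clock: 17.87
position: [659.2, 29.3, 73.1]
ee_rot: [-0.517, -0.482, 0.483, 0.517]
contact_force: [-0.8, -0.5, -2.8]
gripper_width: 13.4
clock: 18.28
position: [659.2, 29.3, 67.0]
ee_rot: [-0.517, -0.482, 0.483, 0.517]
contact_force: [0.5, 0.3, -2.0]
gripper_width: 13.0
```

Sliding freely over the pins. Continue to the board (expected TCP z ≈ 51).

```bash
python3 -m inch '[[0,0,0.3,0,0,0,0],[0,0,0.6,0,0,0,0],[0,0,0.9,0,0,0,0],[0,0,1.2,0,0,0,0],[0,0,1.3,0,0,0,0],[0,0,1.3,0,0,0,0],[0,0,1.3,0,0,0,0]]'; python3 -m inch '[[0,0,0.1,0,0,0,0],[0,0,0.2,0,0,0,0],[0,0,0.2,0,0,0,0],[0,0,0.2,0,0,0,0]]';python3 -m inch '[[0,0,0.1,0,0,0,0],[0,0,0.1,0,0,0,0],[0,0,0.1,0,0,0,0]]'
```

```text
clock: 18.87
position: [659.2, 29.3, 54.2]
ee_rot: [-0.517, -0.482, 0.482, 0.517]
contact_force: [-0.0, 0.7, -2.0]
gripper_width: 12.8
clock: 19.2
position: [659.2, 29.3, 52.3]
ee_rot: [-0.517, -0.482, 0.482, 0.517]
contact_force: [-0.9, -0.4, -3.1]
gripper_width: 13.6
clock: 19.45
position: [659.2, 29.3, 51.3]
ee_rot: [-0.517, -0.482, 0.482, 0.517]
contact_force: [-0.3, 0.2, -2.3]
gripper_width: 13.3
```

```bash
python3 -m inch '[[0,0,0.1,0,0,0,0],[0,0,0.1,0,0,0,0],[0,0,0.1,0,0,0,0]]'; python3 -m inch '[[0,0,0.1,0,0,0,0],[0,0,0.1,0,0,0,0],[0,0,0.1,0,0,0,0]]'; python3 -m inch '[[0,0,0.1,0,0,0,0],[0,0,0.1,0,0,0,0],[0,0,0.1,0,0,0,0]]'
```

```text
clock: 19.7
position: [659.5, 29.3, 50.5]
ee_rot: [0.517, 0.483, -0.482, -0.517]
contact_force: [0.9, 1.0, -2.4]
gripper_width: 13.3
clock: 19.95
position: [659.5, 29.4, 50.5]
ee_rot: [0.517, 0.483, -0.482, -0.517]
contact_force: [-2.0, 0.6, 5.1]
gripper_width: 13.3
clock: 20.2
position: [659.5, 29.4, 50.4]
ee_rot: [0.517, 0.483, -0.482, -0.517]
contact_force: [-4.5, 0.4, 9.5]
gripper_width: 12.9
```

Seated. Release, rise, and check.

```bash
python3 -m inch '[[0.3,0,0,0,0,0,0],[0.5,0,0,0,0,0,0],[0.5,0,0,0,0,0,0],[0.5,0,0,0,0,0,0],[0.5,0,0,0,0,0,0],[0.5,0,-1,0,0,0,0],[0.5,0,-3,0,0,0,0],[0.6,0,-6,0,0,0,0],[0.8,0,-10,0,0,0,0],[1,0,-14,0,0,0,0],[1,0,-17,0,0,0,0],[1,0,-17,0,0,0,0],[1,0,-17,0,0,0,0]]'
python3 - <<'E'
from h import *
st()
ims={n:arm.get_image(n) for n in P}
crop("side",ims["side"],(180,130,150,100),5,"s10")
crop("top",ims["top"],(90,130,320,150),2.5,"t10")
E
```

```text
clock: 21.28
position: [660.3, 29.5, 222.0]
ee_rot: [0.518, 0.484, -0.48, -0.516]
contact_force: [0.2, -0.7, -1.0]
gripper_width: 85.5
t 21.28 p [660.3  29.5 222. ] jawphi 176.0 F [ 0.2 -0.7 -1. ] w 85.5 tooly [ 0.006  0.002 -1.   ]
```

View pics/s10.png

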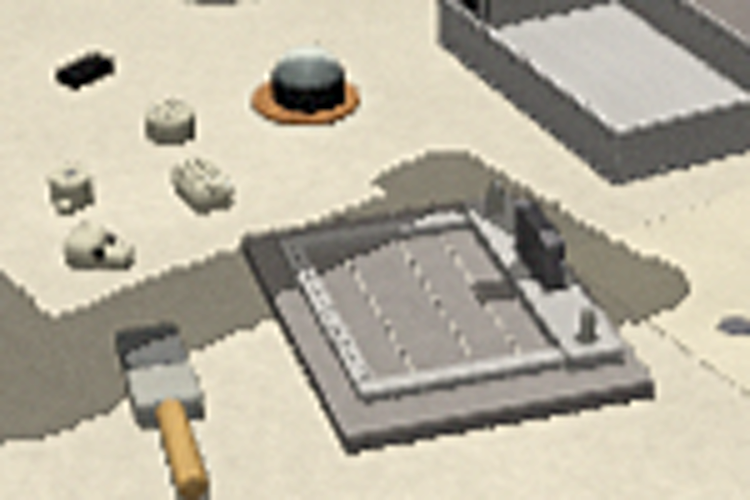

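View pics/t10.png

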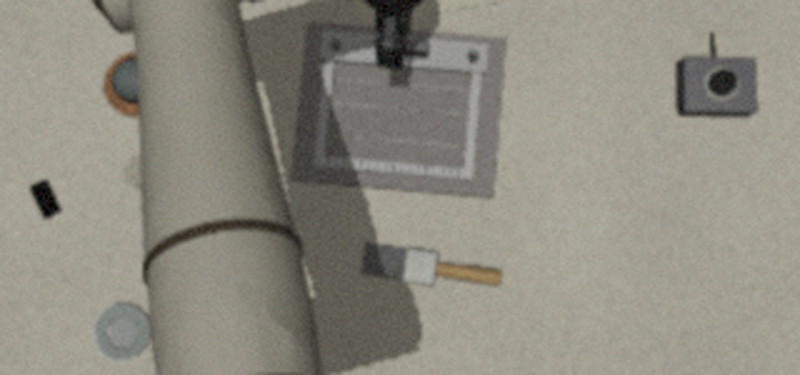

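Run:
```python
import cv2,numpy as np
from h import *
a=cv2.imread("pics/top0.png")[185:245,130:215]; b=cv2.imread("pics/side0.png")[140:195,180:240]
a=cv2.resize(a,None,fx=7,fy=7,interpolation=cv2.INTER_CUBIC); b=cv2.resize(b,None,fx=7,fy=7,interpolation=cv2.INTER_CUBIC)
a=cv2.convertScaleAbs(a,alpha=1.6);b=cv2.convertScaleAbs(b,alpha=1.3)
cv2.imwrite("pics/fa.png",a);cv2.imwrite("pics/fb.png",b)
st()
```

```text
t 21.38 p [658.6  29.3 217.9] jawphi 176.0 F [-0.2 -0.3 -0.4] w 85.6 tooly [-0.001  0.    -1.   ]
```

View pics/fa.png

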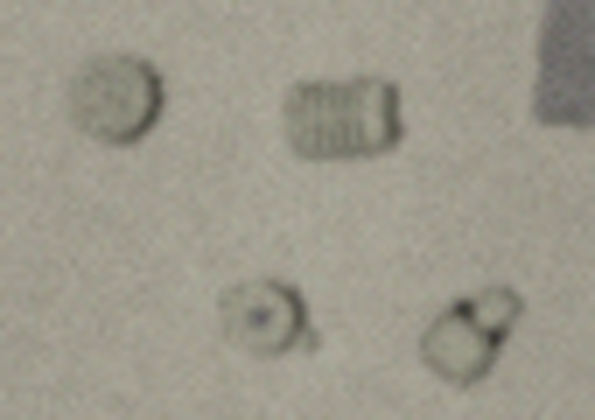

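View pics/fb.png

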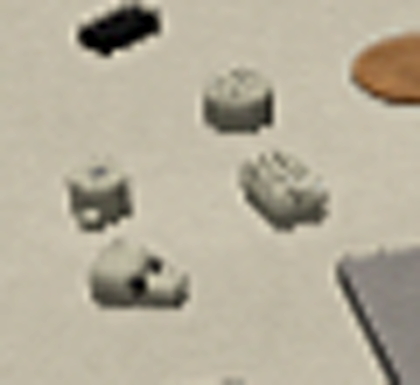

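Run:
```python
from h import *
T=lambda x,y:np.array([x/7+130-.43,y/7+185-.43]); S=lambda x,y:np.array([x/7+180-.43,y/7+140-.43])
for n,t,s,z in (("amm",(115,97),(238,88),21),("tri",(342,115),(284,182),20),("ver",(262,315),(99,178),22),("sku",(460,345),(118,265),21)):
    print(n,back("top",T(*t),z).round(1),back("side",S(*s),z).round(1))
b=[410,280,4.5]
for a in (63,-27): 
  for sg in(1,-1):
    q=np.array(b)+sg*20*np.array([np.cos(np.radians(a)),np.sin(np.radians(a)),0]); u=proj("side",q)[0]; v=proj("top",q)[0]
    print(a,sg,((u+.43-[180,140])*7).round(),((v+.43-[130,185])*7).round())
```

```text
amm [504.5 349.3  21. ] [506.2 349.9  21. ]
tri [498.5 249.7  20. ] [498.2 243.   20. ]
ver [410.9 279.9  22. ] [411.4 277.6  22. ]
sku [399.7 193.8  21. ] [398.  190.7  21. ]
63 1 [106. 188.] [232. 297.]
63 -1 [ 89. 226.] [311. 340.]
-27 1 [136. 208.] [294. 278.]
-27 -1 [ 59. 205.] [249. 359.]
```

```bash
python3 - <<'E'
from h import *
st()
plan([498.5,248.5,120],np.radians(2.6),"tri")
E
cat >> h.py <<'E'
C=np.array([582.5,34.5]); BY=-.07
def slot(dx,dy):
    c,s=np.cos(BY),np.sin(BY); return C+np.array([dx*c-dy*s,dx*s+dy*c])
E
```

```text
t 21.38 p [658.6  29.3 217.9] jawphi 176.0 F [-0.2 -0.3 -0.4] w 85.6 tooly [-0.001  0.    -1.   ]
tri shift [20.75  9.82 17.48] rot [-0.1 -6.6  0. ] rows 6.9 j6 -0.36
```

```bash
python3 -m inch '[[0.7,3,1,2.5,0,-1,0],[0.7,6,2.5,5,0,-2,0],[0.7,9,4,7.5,0,-3,0],[0.7,12,5.5,10,0,-4,0],[0.7,15,7,12.5,0,-5,0],[0.7,18,8.5,15,0,-6,0],[0.7,20,9.5,17,0,-6.6,0],[0.7,20.75,9.8,17.5,0,-6.6,0],[0.7,20.75,9.8,17.5,0,-6.6,0],[0.7,20.75,9.8,17.5,0,-6.6,0]]'
python3 - <<'E'
from h import *
st()
ims={n:arm.get_image(n) for n in P}
crop("side",ims["side"],(170,90,140,110),5.5,"s11")
plan([498.5,248.5,18],np.radians(2.6),"tri")
for d in arm.masks_of("find_trilobite","side")[:2]: print(d["conf"],d["extent"],back("side",cen(d["mask"]),10).round())
E
```

```text
clock: 22.22
position: [498.9, 248.3, 119.6]
ee_rot: [-0.488, -0.511, 0.512, 0.488]
contact_force: [-0.6, -0.7, -0.0]
gripper_width: 59.4
t 22.22 p [498.9 248.3 119.6] jawphi -177.3 F [-0.6 -0.7 -0. ] w 59.4 tooly [-0.001 -0.001 -1.   ]
tri shift [ 0.09 10.24  0.13] rot [ 0. -0. -0.] rows 2.5 j6 -0.71
0.43 [214.4, 158.0, 12.2, 13.6] [500. 256.  10.]
```

View pics/s11.png

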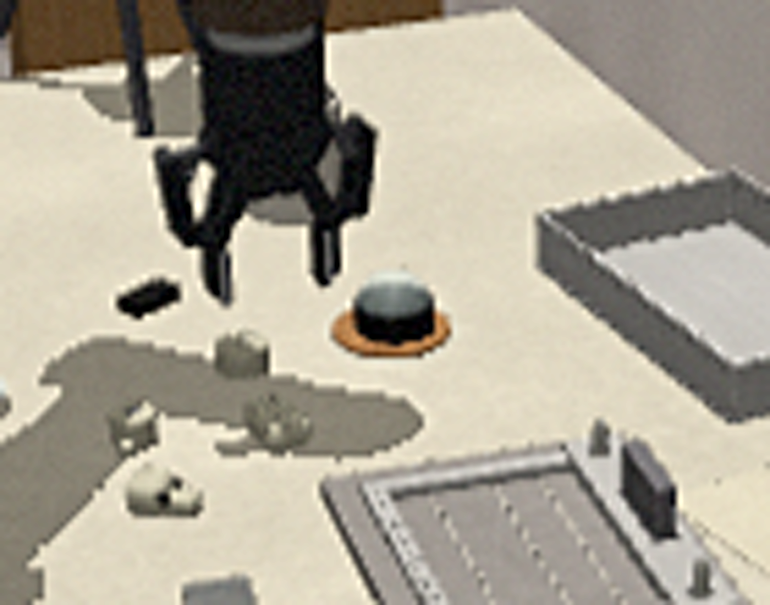

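```bash
python3 -m inch '[[0.7,0.1,3,0.1,0,0,0],[0.7,0.1,6,0.1,0,0,0],[0.7,0.1,8,0.1,0,0,0],[0.7,0.1,9.5,0.1,0,0,0],[0.7,0.1,10.1,0.1,0,0,0],[0.7,0.1,10.1,0.1,0,0,0],[0.7,0.1,10.1,0.1,0,0,0],[0.5,0.1,10.1,0.1,0,0,0],[0.4,0.1,10.1,0.1,0,0,0],[0.2,0.1,10.1,0.1,0,0,0],[0.2,0.1,10.1,0.1,0,0,0],[0.2,0.1,10.1,0.1,0,0,0],[0.2,0.1,10.1,0.1,0,0,0],[0.2,0.1,10.1,0.1,0,0,0],[0.2,0.1,10.1,0.1,0,0,0],[0.2,0.1,10.1,0.1,0,0,0]]'
```

```text
clock: 23.7
position: [498.9, 250.0, 21.0]
ee_rot: [0.488, 0.513, -0.51, -0.488]
contact_force: [-0.8, -1.0, 6.4]
gripper_width: 30.7
```

```bash
python3 -m inch '[[0.1,0,-0.5,0,0,0,0],[0.1,0,-1.5,0,0,0,0],[0.1,0,-3,0,0,0,0],[0.1,0,-5,0,0,0,0],[0.1,0,-7,0,0,0,0],[0.1,0,-9,0,0,0,0],[0.1,0,-9,0,0,0,0],[0.1,0,-9,0,0,0,0]]'
python3 - <<'E'
from h import *
st()
ims={n:arm.get_image(n) for n in P}
crop("side",ims["side"],(170,90,140,110),5.5,"s12")
t=slot(28,42); print(t); plan([*t,110],np.radians(86),"tri")
E
```

```text
clock: 24.37
position: [498.4, 249.9, 111.1]
ee_rot: [0.488, 0.513, -0.51, -0.488]
contact_force: [-0.3, -0.3, -0.5]
gripper_width: 30.7
t 24.37 p [498.4 249.9 111.1] jawphi -177.4 F [-0.3 -0.3 -0.5] w 30.7 tooly [ 0.002  0.003 -1.   ]
[613.3690276   74.43874229]
tri shift [-17.97  -0.11 -10.79] rot [ -0.1 -83.4   0. ] rows 11.6 j6 -0.71
```

View pics/s12.png

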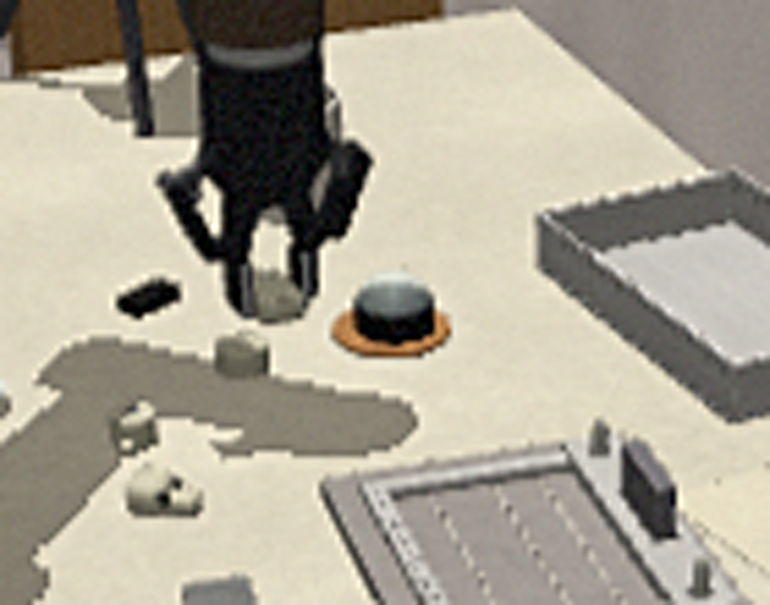

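```bash
python3 -m inch '[[0.1,-1.5,0,-1,0,-7,0],[0.1,-3,0,-2,0,-14,0],[0.1,-4.5,0,-3,0,-21,0],[0.1,-6,0,-4,0,-28,0],[0.1,-7.5,0,-5,0,-35,0],[0.1,-9,0,-6,0,-42,0],[0.1,-10.5,0,-7,0,-49,0],[0.1,-12,0,-8,0,-56,0],[0.1,-13.5,0,-8.7,0,-63,0],[0.1,-15,0,-9.3,0,-70,0],[0.1,-16.5,0,-10,0,-77,0],[0.1,-18,0,-10.8,0,-83.4,0],[0.1,-18,0,-10.8,0,-83.4,0],[0.1,-18,0,-10.8,0,-83.4,0],[0.1,-18,0,-10.8,0,-83.4,0]]'
python3 - <<'E'
from h import *
st()
ims={n:arm.get_image(n) for n in P}
crop("side",ims["side"],(200,90,140,110),5.5,"s13")
t=slot(28,42); print(t); plan([*t,38],np.radians(86),"tri")
E
```

```text
clock: 25.72
position: [613.4, 74.6, 108.3]
ee_rot: [-0.024, -0.706, 0.707, 0.026]
contact_force: [-0.5, 0.6, 0.4]
gripper_width: 30.5
t 25.72 p [613.4  74.6 108.3] jawphi -94.1 F [-0.5  0.6  0.4] w 30.5 tooly [-0.002 -0.    -1.   ]
[613.3690276   74.43874229]
tri shift [0.01 7.09 0.07] rot [-0.   0.   0.1] rows 1.7 j6 1.12
```

View pics/s13.png

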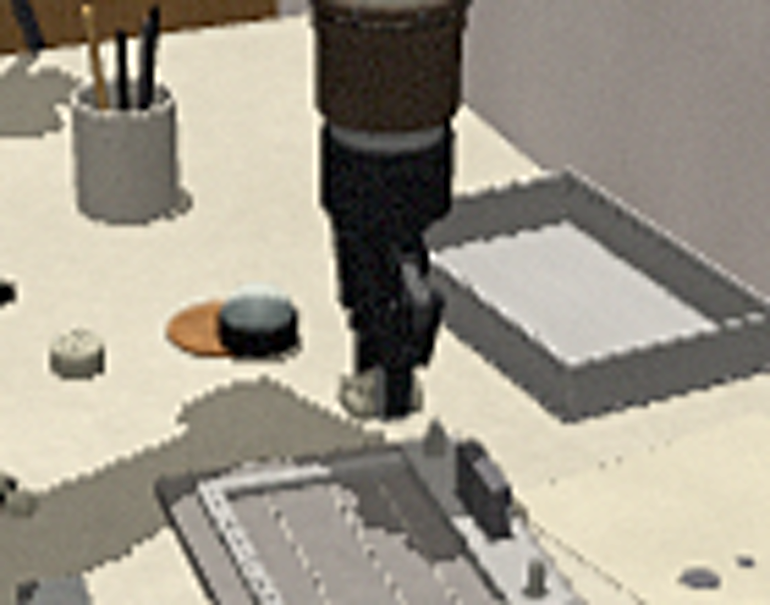

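Run:
```python
from h import *
plan([520,235,108],np.radians(86),"tri")
```

```text
tri shift [ 10.45   0.09 -15.3 ] rot [-0.   0.   0.1] rows 4.4 j6 1.12
```

```bash
python3 -m inch '[[0.1,1,0,-1.5,0,0,0],[0.1,3,0,-4.5,0,0,0],[0.1,5,0,-7.5,0,0,0],[0.1,7,0,-10.5,0,0,0],[0.1,9,0,-13,0,0,0],[0.1,10,0,-14.8,0,0,0],[0.1,10.4,0,-15.3,0,0,0],[0.1,10.4,2,-15.3,0,0,0],[0.1,10.4,4,-15.3,0,0,0],[0.1,10.4,6,-15.3,0,0,0],[0.1,10.4,7.5,-15.3,0,0,0],[0.1,10.4,8.2,-15.3,0,0,0],[0.1,10.4,8.2,-15.3,0,0,0],[0.1,10.4,8.2,-15.3,0,0,0]]'
```

```text
clock: 26.98
position: [521.2, 234.5, 27.5]
ee_rot: [-0.024, -0.707, 0.707, 0.024]
contact_force: [0.3, -0.3, 0.4]
gripper_width: 30.6
```

```bash
python3 -m inch '[[0.1,0,0.2,0,0,0,0],[0.1,0,0.4,0,0,0,0],[0.1,0,0.5,0,0,0,0],[0.1,0,0.5,0,0,0,0],[0.1,0,0.5,0,0,0,0]]'; python3 -m inch '[[0.1,0,0.1,0,0,0,0],[0.1,0,0.1,0,0,0,0],[0.1,0,0.1,0,0,0,0]]'
```

```text
clock: 27.4
position: [521.1, 234.4, 22.6]
ee_rot: [0.025, 0.707, -0.707, -0.024]
contact_force: [-0.3, 0.4, -0.9]
gripper_width: 30.7
clock: 27.65
position: [521.0, 234.3, 21.3]
ee_rot: [-0.024, -0.707, 0.707, 0.024]
contact_force: [-0.9, 0.5, -0.2]
gripper_width: 31.1
```

```bash
python3 -m inch '[[0.1,0,0.1,0,0,0,0],[0.1,0,0.1,0,0,0,0],[0.1,0,0.1,0,0,0,0]]'; python3 -m inch '[[0.4,0,0,0,0,0,0],[0.5,0,0,0,0,0,0],[0.6,0,0,0,0,0,0],[0.6,0,0,0,0,0,0],[0.6,0,0,0,0,0,0],[0.6,0,-1,0,0,0,0],[0.6,0,-3,0,0,0,0],[0.6,0,-6,0,0,0,0],[0.6,0,-10,0,0,0,0],[0.8,0,-14,0,0,0,0],[1,0,-14,0,0,0,0],[1,0,-14,0,0,0,0]]'
python3 - <<'E'
from h import *
st()
ims={n:arm.get_image(n) for n in P}
crop("side",ims["side"],(170,90,140,110),5.5,"s14")
crop("top",ims["top"],(90,130,220,150),3.6,"t14")
for n in P:
  for d in arm.masks_of("magnifier",n)[:2]: print(n,d["conf"],d["extent"],back(n,cen(d["mask"]),21).round())
E
```

```text
clock: 27.9
position: [521.1, 234.4, 21.0]
ee_rot: [0.024, 0.707, -0.707, -0.024]
contact_force: [-1.9, -0.9, 5.5]
gripper_width: 30.8
clock: 28.9
position: [522.3, 235.4, 164.2]
ee_rot: [0.027, 0.709, -0.705, -0.022]
contact_force: [-0.8, -0.1, -1.1]
gripper_width: 84.7
t 28.9 p [522.3 235.4 164.2] jawphi -94.0 F [-0.8 -0.1 -1.1] w 84.7 tooly [ 0.006  0.005 -1.   ]
side 0.72 [239.1, 140.5, 14.2, 12.5] [633. 340.  21.]
side 0.7 [226.4, 176.4, 85.1, 45.4] [567. -10.  21.]
```

View pics/s14.png

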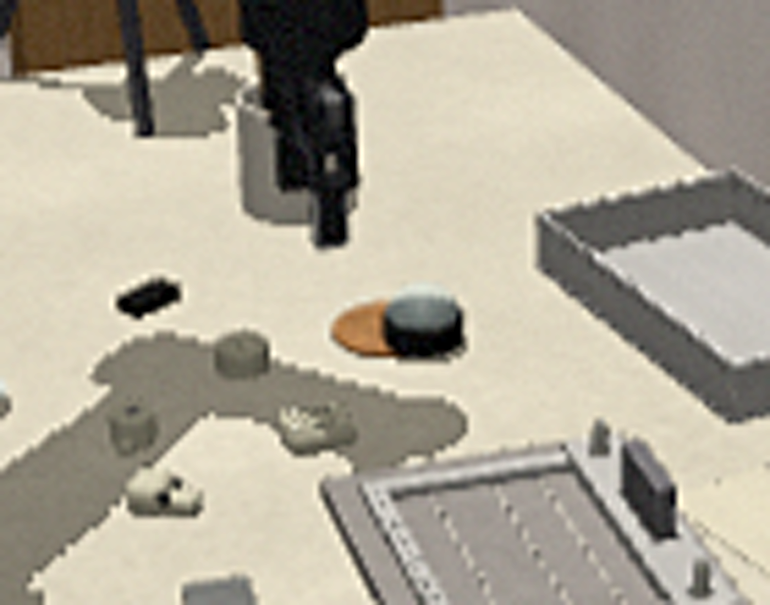

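View pics/t14.png

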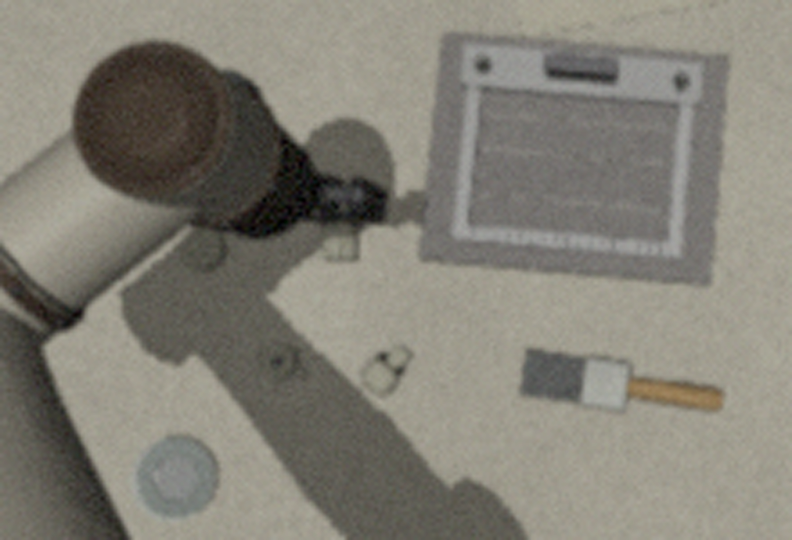

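```bash
python3 -m inch '[[1,0,0,4,0,0,0],[1,0,0,8,0,0,0],[1,0,0,12,0,0,0],[1,0,0,16,0,0,0],[1,0,0,20,0,0,0],[1,0,0,24,0,0,0],[1,0,0,28,0,0,0],[1,0,0,30,0,0,0],[1,0,0,30,0,0,0],[1,0,0,30,0,0,0]]'
python3 - <<'E'
from h import *
st()
ims={n:arm.get_image(n) for n in P}
crop("side",ims["side"],(220,120,60,50),11,"s15")
crop("top",ims["top"],(90,130,220,150),3.6,"t15")
for l in("magnifier","coaster"):
 for n in P:
  for d in arm.masks_of(l,n)[:2]: print(l,n,d["conf"],d["extent"],back(n,cen(d["mask"]),21).round())
E
```

```text
clock: 29.93
position: [499.5, -66.1, 159.1]
ee_rot: [-0.025, -0.706, 0.707, 0.026]
contact_force: [0.1, -0.2, 0.1]
gripper_width: 85.6
t 29.93 p [499.5 -66.1 159.1] jawphi -94.1 F [ 0.1 -0.2  0.1] w 85.6 tooly [-0.003 -0.    -1.   ]
magnifier side 0.58 [187.4, 164.0, 12.9, 9.5] [408. 266.  21.]
magnifier top 0.71 [129.1, 148.0, 27.1, 29.3] [609. 371.  21.]
coaster side 0.63 [229.4, 145.7, 16.0, 9.5] [589. 340.  21.]
coaster top 0.56 [127.4, 148.5, 29.4, 26.8] [607. 370.  21.]
```

View pics/s15.png

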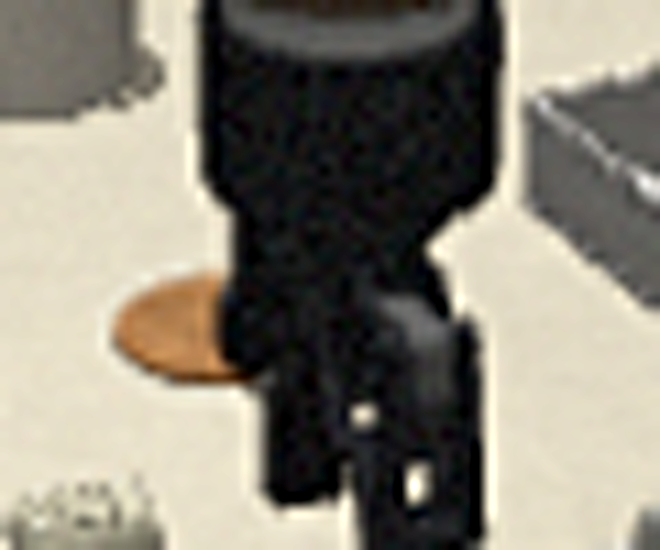

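View pics/t15.png

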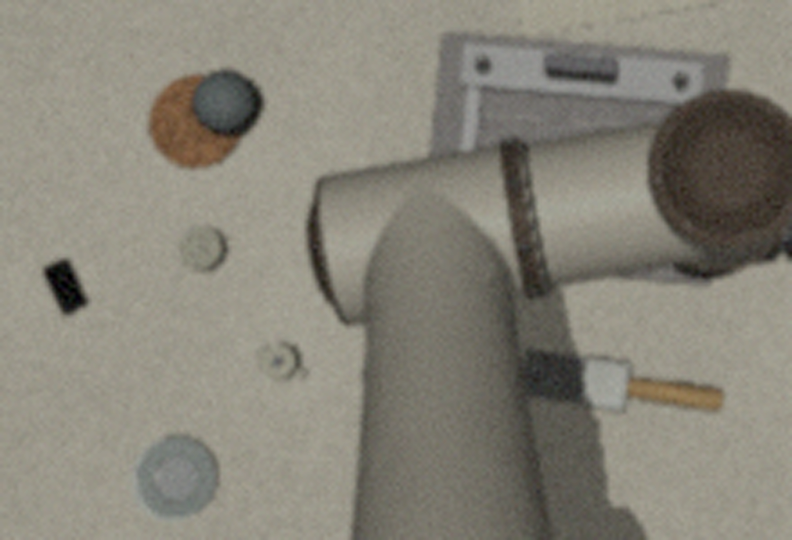

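Run:
```python
from h import *
t=(226/3.6+90-.36,102/3.6+130-.36); s=(424/5.5+170-.4,322/5.5+90-.4)
print(tri(s,t).round(1),back("top",t,30).round(1),back("side",s,28).round(1))
plan([642,340,120],-.07)
```

```text
[632.  336.3  20.9] [628.9 333.8  30. ] [628.  322.8  28. ]
 shift [-11.41   4.01 -41.26] rot [  0.  -89.9   0. ] rows 12.6 j6 1.31
```

```bash
python3 - <<'E'
from h import *
plan([631,335,110],np.radians(86))
E
python3 -m inch '[[1,-1,0.5,-4,0,0,0],[1,-2.5,1,-8,0,0,0],[1,-4,1.5,-12,0,0,0],[1,-5.5,2,-16,0,0,0],[1,-7,2.5,-20,0,0,0],[1,-8,3,-24,0,0,0],[1,-9,3.5,-28,0,0,0],[1,-10,4,-32,0,0,0],[1,-10.5,4.5,-36,0,0,0],[1,-10.5,4.5,-39,0,0,0],[1,-10.5,4.5,-39,0,0,0],[1,-10.5,4.5,-39,0,0,0]]'
python3 - <<'E'
from h import *
st()
plan([631,335,25.5],np.radians(86))
ims={n:arm.get_image(n) for n in P}
crop("side",ims["side"],(190,80,115,90),6.8,"s16")
for n in ["side"]:
  for d in arm.masks_of("magnifier",n)[:2]: print(n,d["conf"],d["extent"],back(n,cen(d["mask"]),26).round())
E
```

```text
shift [-10.34   5.01 -40.69] rot [-0.   0.1  0. ] rows 10.1 j6 1.31
clock: 31.23
position: [631.0, 319.7, 114.1]
ee_rot: [-0.023, -0.706, 0.707, 0.023]
contact_force: [1.2, -0.2, 0.2]
gripper_width: 85.5
t 31.23 p [631.  319.7 114.1] jawphi -93.7 F [ 1.2 -0.2  0.2] w 85.5 tooly [-0.001 -0.001 -1.   ]
 shift [ 0.1   8.86 -1.53] rot [-0.   0.3  0.1] rows 2.2 j6 0.81
side 0.58 [240.9, 143.0, 12.0, 8.7] [630. 332.  26.]
```

View pics/s16.png

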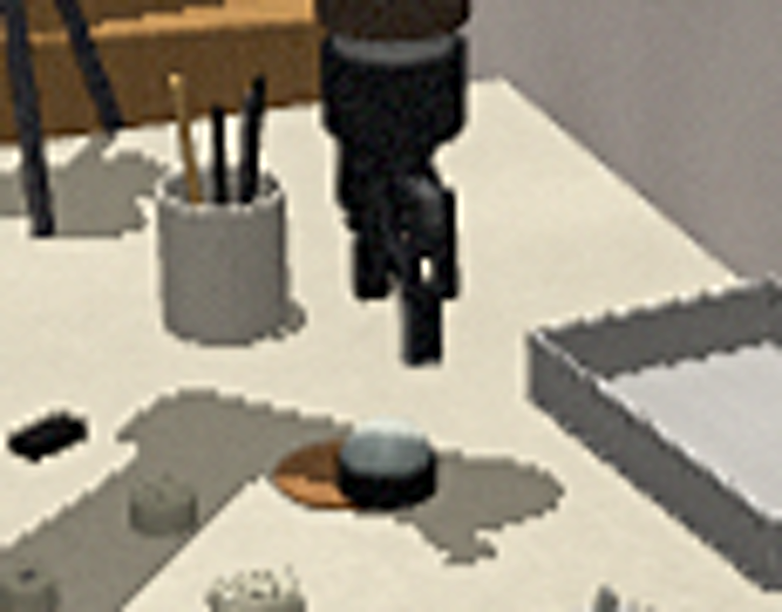

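```bash
python3 -m inch '[[1,0.1,0,-1.4,0,0,0],[1,0.1,2,-1.4,0,0,0],[1,0.1,4,-1.4,0,0,0],[1,0.1,6,-1.4,0,0,0],[1,0.1,7.5,-1.4,0,0,0],[1,0.1,8.3,-1.4,0,0,0],[1,0.1,8.6,-1.4,0,0,0],[1,0.1,8.6,-1.4,0,0,0],[1,0.1,8.6,-1.4,0,0,0]]'; python3 -m inch '[[0.6,0,0,0,0,0,0],[0.5,0,0,0,0,0,0],[0.4,0,0,0,0,0,0],[0.2,0,0,0,0,0,0],[0.2,0,0,0,0,0,0],[0.2,0,0,0,0,0,0],[0.2,0,0,0,0,0,0],[0.2,0,0,0,0,0,0],[0.2,0,0,0,0,0,0],[0.2,0,0,0,0,0,0]]'
```

```text
clock: 32.13
position: [632.7, 331.1, 30.5]
ee_rot: [0.025, 0.707, -0.706, -0.024]
contact_force: [0.3, 0.4, 0.7]
gripper_width: 85.1
clock: 32.97
position: [632.9, 331.7, 31.3]
ee_rot: [0.025, 0.707, -0.706, -0.023]
contact_force: [-0.4, 1.5, 5.1]
gripper_width: 53.7
```

```bash
python3 -m inch '[[0.2,0,-0.5,0,0,0,0],[0.2,0,-1.5,0,0,0,0],[0.2,0,-3,0,0,0,0],[0.2,0.3,-4,-1,0,0,0],[0.2,0.7,-4,-2,0,0,0],[0.2,1,-4,-3,0,0,0],[0.2,1.1,-4,-3.4,0,0,0],[0.2,1.1,-4,-3.4,0,0,0],[0.2,1.1,-4,-3.4,0,0,0]]'
python3 - <<'E'
from h import *
st()
ims={n:arm.get_image(n) for n in P}
crop("side",ims["side"],(190,80,115,90),6.8,"s17")
E
```

```text
clock: 33.72
position: [622.5, 365.9, 68.1]
ee_rot: [-0.024, -0.706, 0.707, 0.025]
contact_force: [0.1, 0.3, -1.7]
gripper_width: 53.2
t 33.72 p [622.5 365.9  68.1] jawphi -93.9 F [ 0.1  0.3 -1.7] w 53.2 tooly [-0.002 -0.001 -1.   ]
```

View pics/s17.png

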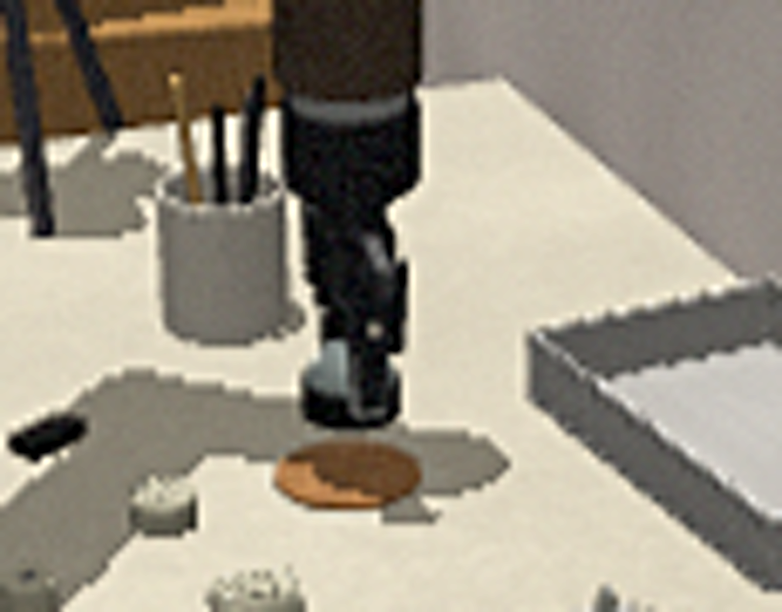

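```bash
python3 -m inch '[[0.2,0.1,1,0,0,0,0],[0.2,0.1,2,0,0,0,0],[0.2,0.1,2.7,0,0,0,0],[0.2,0.1,3.2,0,0,0,0],[0.2,0.1,3.4,0,0,0,0],[0.2,0.1,3.4,0,0,0,0],[0.2,0.1,3.4,0,0,0,0]]'; python3 -m inch '[[0.2,0,0.1,0,0,0,0],[0.2,0,0.2,0,0,0,0],[0.2,0,0.2,0,0,0,0],[0.2,0,0.2,0,0,0,0]]'; python3 -m inch '[[0.2,0,0.1,0,0,0,0],[0.2,0,0.1,0,0,0,0],[0.2,0,0.1,0,0,0,0],[0.2,0,0.1,0,0,0,0]]'
```

```text
clock: 34.4
position: [622.5, 365.7, 35.3]
ee_rot: [-0.025, -0.707, 0.707, 0.024]
contact_force: [0.1, -0.1, -1.1]
gripper_width: 53.3
clock: 34.73
position: [622.4, 365.7, 33.5]
ee_rot: [0.025, 0.707, -0.707, -0.024]
contact_force: [0.2, 0.4, -0.9]
gripper_width: 53.2
clock: 35.07
position: [622.3, 365.7, 32.3]
ee_rot: [0.024, 0.707, -0.707, -0.024]
contact_force: [-0.4, -0.4, -1.4]
gripper_width: 53.5
```

```bash
python3 -m inch '[[0.2,0,0.1,0,0,0,0],[0.2,0,0.1,0,0,0,0],[0.2,0,0.1,0,0,0,0],[0.2,0,0.1,0,0,0,0]]'; python3 -m inch '[[0.2,0,0.1,0,0,0,0],[0.2,0,0.1,0,0,0,0],[0.2,0,0.1,0,0,0,0],[0.2,0,0.1,0,0,0,0]]'
```

```text
clock: 35.4
position: [622.4, 365.8, 31.4]
ee_rot: [0.025, 0.707, -0.707, -0.024]
contact_force: [-0.3, 0.7, -0.6]
gripper_width: 53.3
clock: 35.73
position: [622.5, 365.8, 31.4]
ee_rot: [0.025, 0.707, -0.707, -0.024]
contact_force: [-2.7, -0.5, 5.2]
gripper_width: 53.4
```

Contact. Release, rise, then go back for the trilobite.

```bash
python3 -m inch '[[0.7,0,0,0,0,0,0],[0.8,0,0,0,0,0,0],[1,0,0,0,0,0,0],[1,0,0,0,0,0,0],[1,0,0,0,0,0,0],[1,0,0,0,0,0,0],[1,0,-1,0,0,0,0],[1,0,-3,0,0,0,0],[1,0,-6,0,0,0,0],[1,0,-9,0,0,0,0],[1,0,-12,0,0,0,0],[1,0,-12,0,0,0,0],[1,0,-12,0,0,0,0]]'
python3 - <<'E'
from h import *
st()
ims={n:arm.get_image(n) for n in P}
crop("side",ims["side"],(170,90,140,110),5.5,"s18")
plan([521,234.4,115],np.radians(86))
E
```

```text
clock: 36.82
position: [623.4, 366.6, 154.4]
ee_rot: [0.026, 0.708, -0.705, -0.023]
contact_force: [0.2, 0.7, -0.7]
gripper_width: 85.1
t 36.82 p [623.4 366.6 154.4] jawphi -94.0 F [ 0.2  0.7 -0.7] w 85.1 tooly [ 0.005  0.004 -1.   ]
 shift [ 9.15  3.53 13.77] rot [0. 0. 0.] rows 4.1 j6 0.75
```

View pics/s18.png

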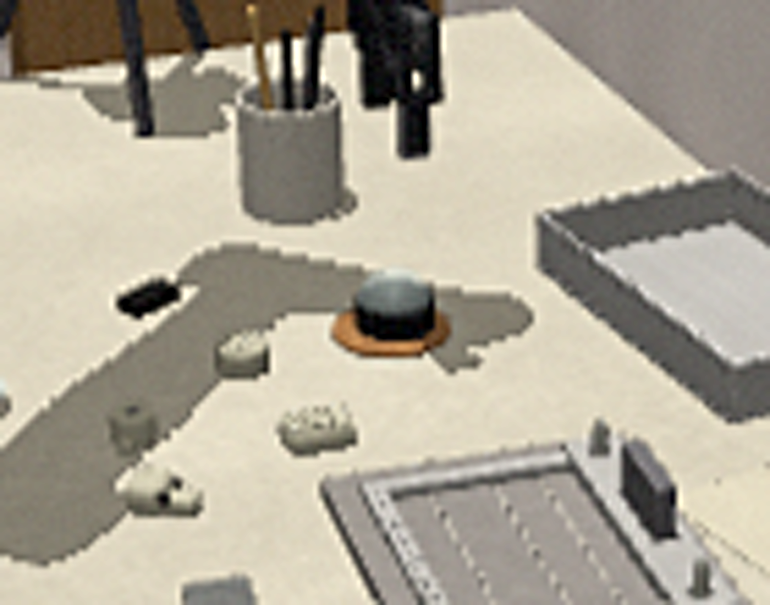

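```bash
python3 -m inch '[[1,2,0.5,3,0,0,0],[0.9,4,1,6,0,0,0],[0.8,6,2,9,0,0,0],[0.7,8,3,12,0,0,0],[0.7,9,3.5,13.5,0,0,0],[0.7,9.1,3.5,13.8,0,0,0],[0.7,9.1,3.5,13.8,0,0,0],[0.7,9.1,6,13.8,0,0,0],[0.7,9.1,9,13.8,0,0,0],[0.7,9.1,11,13.8,0,0,0],[0.7,9.1,12.3,13.8,0,0,0],[0.7,9.1,12.8,13.8,0,0,0],[0.7,9.1,12.8,13.8,0,0,0],[0.7,9.1,12.8,13.8,0,0,0]]'
```

```text
clock: 38.08
position: [522.9, 235.2, 22.5]
ee_rot: [0.025, 0.707, -0.707, -0.024]
contact_force: [0.2, -0.1, 0.6]
gripper_width: 59.9
```

```bash
python3 -m inch '[[0.5,0.15,0.1,0,0,0,0],[0.4,0.15,0.2,0,0,0,0],[0.2,0.15,0.2,0,0,0,0],[0.1,0.15,0.2,0,0,0,0],[0.1,0.15,0.2,0,0,0,0],[0.1,0.15,0.2,0,0,0,0],[0.1,0.15,0.2,0,0,0,0],[0.1,0.15,0.2,0,0,0,0],[0.1,0.15,0.2,0,0,0,0],[0.1,0.15,0.2,0,0,0,0]]'; python3 -m inch '[[0.1,0,-0.5,0,0,0,0],[0.1,0,-1.5,0,0,0,0],[0.1,0,-3,0,0,0,0],[0.1,0,-5,0,0,0,0],[0.1,0,-7,0,0,0,0],[0.1,0,-9,0,0,0,0],[0.1,0,-9,0,0,0,0],[0.1,0,-9,0,0,0,0]]'
python3 - <<'E'
from h import *
st()
ims={n:arm.get_image(n) for n in P}
crop("side",ims["side"],(170,90,140,110),5.5,"s19")
t=slot(28,42); plan([*t,111],np.radians(86),"tri")
E
```

```text
clock: 38.92
position: [521.1, 235.0, 21.5]
ee_rot: [0.025, 0.707, -0.706, -0.024]
contact_force: [0.1, 1.0, 6.1]
gripper_width: 30.3
clock: 39.58
position: [520.9, 234.7, 112.0]
ee_rot: [0.025, 0.707, -0.706, -0.024]
contact_force: [0.1, -0.5, -0.3]
gripper_width: 30.7
t 39.58 p [520.9 234.7 112. ] jawphi -94.0 F [ 0.1 -0.5 -0.3] w 30.7 tooly [ 0.002  0.002 -1.   ]
tri shift [-10.44  -0.12  15.26] rot [-0.   0.   0.1] rows 4.4 j6 0.79
```

View pics/s19.png

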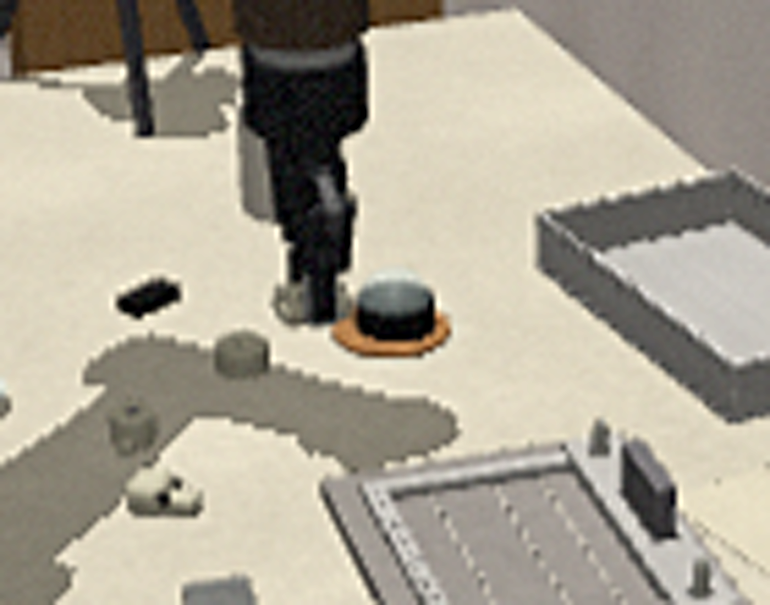

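```bash
python3 -m inch '[[0.1,-1,0,1.5,0,0,0],[0.1,-3,0,4.5,0,0,0],[0.1,-5,0,7.5,0,0,0],[0.1,-7.5,0,11,0,0,0],[0.1,-9.5,0,14,0,0,0],[0.1,-10.4,0,15.3,0,0,0],[0.1,-10.4,0,15.3,0,0,0],[0.1,-10.4,0,15.3,0,0,0],[0.1,-10.4,2.5,15.3,0,0,0],[0.1,-10.4,5,15.3,0,0,0],[0.1,-10.4,6.5,15.3,0,0,0],[0.1,-10.4,7,15.3,0,0,0],[0.1,-10.4,7,15.3,0,0,0],[0.1,-10.4,7,15.3,0,0,0]]'; python3 -m inch '[[0.1,0,0.1,0,0,0,0],[0.1,0,0.2,0,0,0,0],[0.1,0,0.2,0,0,0,0],[0.1,0,0.2,0,0,0,0]]'
```

```text
clock: 40.85
position: [613.8, 75.5, 40.7]
ee_rot: [-0.024, -0.707, 0.707, 0.024]
contact_force: [-0.2, 0.2, 0.6]
gripper_width: 30.4
clock: 41.18
position: [613.9, 74.7, 39.0]
ee_rot: [0.025, 0.707, -0.707, -0.024]
contact_force: [-0.1, 0.8, -0.2]
gripper_width: 30.6
```

```bash
python3 -m inch '[[0.1,0,0.1,0,0,0,0],[0.1,0,0.2,0,0,0,0],[0.1,0,0.2,0,0,0,0],[0.1,0,0.2,0,0,0,0]]'; python3 -m inch '[[0.1,0,0.1,0,0,0,0],[0.1,0,0.1,0,0,0,0],[0.1,0,0.1,0,0,0,0],[0.1,0,0.1,0,0,0,0]]'
```

```text
clock: 41.52
position: [613.8, 74.6, 36.6]
ee_rot: [0.025, 0.707, -0.707, -0.024]
contact_force: [-0.0, -0.5, 0.9]
gripper_width: 30.8
clock: 41.85
position: [613.9, 74.6, 36.5]
ee_rot: [-0.025, -0.707, 0.707, 0.024]
contact_force: [-2.6, -0.2, 6.7]
gripper_width: 30.4
```

```bash
python3 -m inch '[[0.45,0,0,0,0,0,0],[0.5,0,0,0,0,0,0],[0.5,0,0,0,0,0,0],[0.5,0,0,0,0,0,0],[0.5,0,-1,0,0,0,0],[0.5,0,-3,0,0,0,0],[0.5,0,-6,0,0,0,0],[0.6,0,-9,0,0,0,0],[0.7,0,-9,0,0,0,0],[0.7,0,-9,0,0,0,0]]'
python3 - <<'E'
from h import *
st()
ims={n:arm.get_image(n) for n in P}
crop("side",ims["side"],(170,100,150,110),5.2,"s20")
plan([505,349.5,120],np.radians(86),"amm")
E
```

```text
clock: 42.68
position: [614.9, 75.0, 128.3]
ee_rot: [0.026, 0.707, -0.706, -0.023]
contact_force: [0.2, -1.9, -0.8]
gripper_width: 59.8
t 42.68 p [614.9  75.  128.3] jawphi -94.0 F [ 0.2 -1.9 -0.8] w 59.8 tooly [ 0.005  0.002 -1.   ]
amm shift [ 12.69   0.52 -26.69] rot [0.  0.  0.1] rows 7.1 j6 1.12
```

View pics/s20.png

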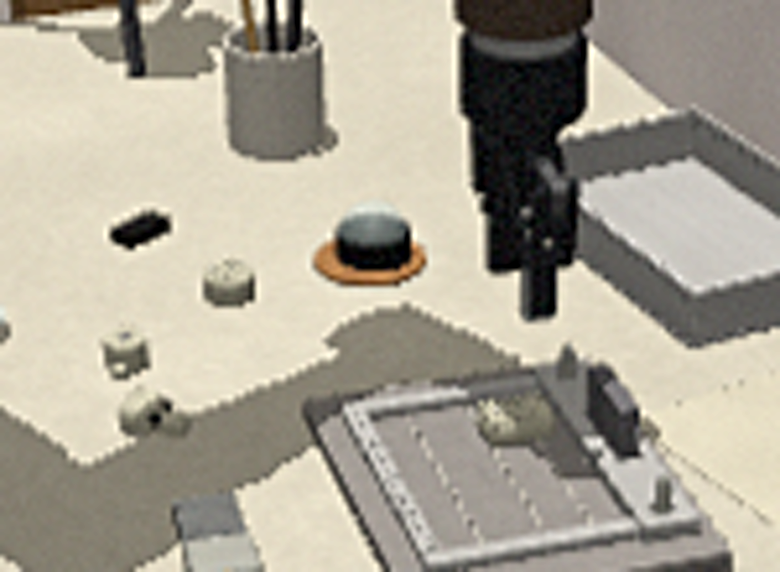

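```bash
python3 -m inch '[[0.7,1.5,0,-3,0,0,0],[0.7,3.5,0,-7,0,0,0],[0.7,5.5,0,-11,0,0,0],[0.7,7.5,0,-15,0,0,0],[0.7,9.5,0,-19,0,0,0],[0.7,11,0,-23,0,0,0],[0.7,12.5,0.3,-26,0,0,0],[0.7,12.7,0.5,-26.7,0,0,0],[0.7,12.7,0.5,-26.7,0,0,0],[0.7,12.7,3,-26.7,0,0,0],[0.7,12.7,5,-26.7,0,0,0],[0.7,12.7,5,-26.7,0,0,0],[0.7,12.7,5,-26.7,0,0,0]]'
python3 - <<'E'
from h import *
st()
ims={n:arm.get_image(n) for n in P}
crop("side",ims["side"],(170,90,140,110),5.5,"s21")
plan([505,349.5,20],np.radians(86),"amm")
for n in ["side"]:
  for d in arm.masks_of("find_ammonite",n)[:2]: print(n,d["conf"],d["extent"],back(n,cen(d["mask"]),10).round())
E
```

```text
clock: 43.87
position: [505.1, 347.8, 73.7]
ee_rot: [-0.024, -0.705, 0.708, 0.026]
contact_force: [-0.8, 0.2, 0.1]
gripper_width: 59.7
t 43.87 p [505.1 347.8  73.7] jawphi -94.0 F [-0.8  0.2  0.1] w 59.7 tooly [-0.003 -0.004 -1.   ]
amm shift [ 0.14  5.61 -0.01] rot [ 0.  -0.  -0.1] rows 1.3 j6 0.63
side 0.43 [208.0, 147.5, 13.0, 12.8] [507. 356.  10.]
```

View pics/s21.png

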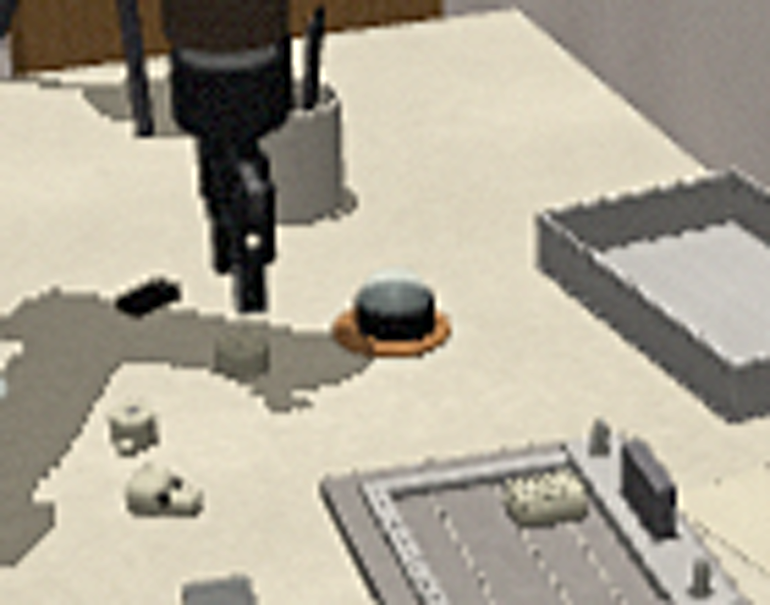

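```bash
python3 -m inch '[[0.7,0.1,2,-0.1,0,0,0],[0.7,0.1,4,-0.1,0,0,0],[0.7,0.1,5.2,-0.1,0,0,0],[0.7,0.1,5.4,-0.1,0,0,0],[0.7,0.1,5.4,-0.1,0,0,0],[0.5,0.1,5.4,-0.1,0,0,0],[0.4,0.1,5.4,-0.1,0,0,0],[0.2,0.1,5.4,-0.1,0,0,0],[0.1,0.1,5.4,-0.1,0,0,0],[0.1,0.1,5.4,-0.1,0,0,0],[0.1,0.1,5.4,-0.1,0,0,0],[0.1,0.1,5.4,-0.1,0,0,0],[0.1,0.1,5.4,-0.1,0,0,0],[0.1,0.1,5.4,-0.1,0,0,0]]'; python3 -m inch '[[0.1,0,-0.5,0,0,0,0],[0.1,0,-1.5,0,0,0,0],[0.1,0,-3,0,0,0,0],[0.1,0,-5,0,0,0,0],[0.1,0,-7,0,0,0,0],[0.1,0,-9,0,0,0,0],[0.1,0,-9,0,0,0,0],[0.1,0,-9,0,0,0,0]]'
python3 - <<'E'
from h import *
st()
ims={n:arm.get_image(n) for n in P}
crop("side",ims["side"],(170,90,140,110),5.5,"s22")
t=slot(28,-42); plan([*t,111],np.radians(86),"tri")
E
```

```text
clock: 45.18
position: [505.4, 351.7, 23.1]
ee_rot: [0.025, 0.707, -0.706, -0.023]
contact_force: [-0.4, -1.1, 5.8]
gripper_width: 36.1
clock: 45.85
position: [504.8, 351.2, 113.0]
ee_rot: [0.025, 0.708, -0.706, -0.024]
contact_force: [-0.2, 0.3, -1.5]
gripper_width: 35.6
t 45.85 p [504.8 351.2 113. ] jawphi -94.0 F [-0.2  0.3 -1.5] w 35.6 tooly [ 0.002  0.003 -1.   ]
tri shift [-1.284e+01 -2.000e-02  3.515e+01] rot [-0.1  0.   0.1] rows 9.0 j6 0.63
```

View pics/s22.png

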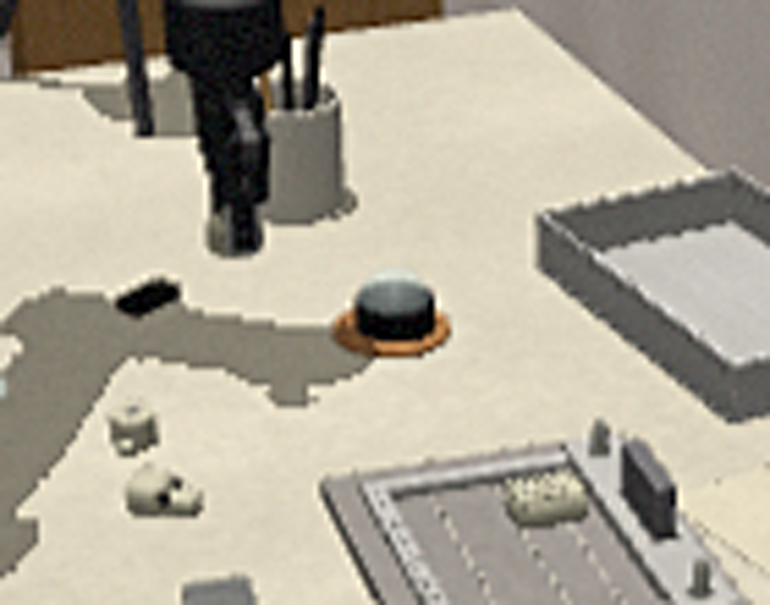

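```bash
python3 -m inch '[[0.1,-0.7,0,2,0,0,0],[0.1,-2,0,5,0,0,0],[0.1,-3.5,0,9,0,0,0],[0.1,-5,0,13,0,0,0],[0.1,-6.5,0,17,0,0,0],[0.1,-8,0,21,0,0,0],[0.1,-9.5,0,25,0,0,0],[0.1,-11,0,29,0,0,0],[0.1,-12,0,32.5,0,0,0],[0.1,-12.8,0,34.8,0,0,0],[0.1,-12.8,0,35.1,0,0,0],[0.1,-12.8,0,35.1,0,0,0],[0.1,-12.8,0,35.1,0,0,0]]'
python3 - <<'E'
from h import *
st()
ims={n:arm.get_image(n) for n in P}
crop("side",ims["side"],(170,90,150,110),5.2,"s23")
t=slot(28,-42); print(t); plan([*t,41],np.radians(86),"tri")
E
```

```text
clock: 47.03
position: [607.2, -8.2, 110.2]
ee_rot: [-0.024, -0.707, 0.707, 0.025]
contact_force: [-0.2, 1.0, -0.7]
gripper_width: 36.1
t 47.03 p [607.2  -8.2 110.2] jawphi -94.0 F [-0.2  1.  -0.7] w 36.1 tooly [-0.002 -0.    -1.   ]
[607.49382842  -9.35554174]
tri shift [-0.02  6.98  0.23] rot [-0.   0.1  0.1] rows 1.7 j6 1.25
```

View pics/s23.png

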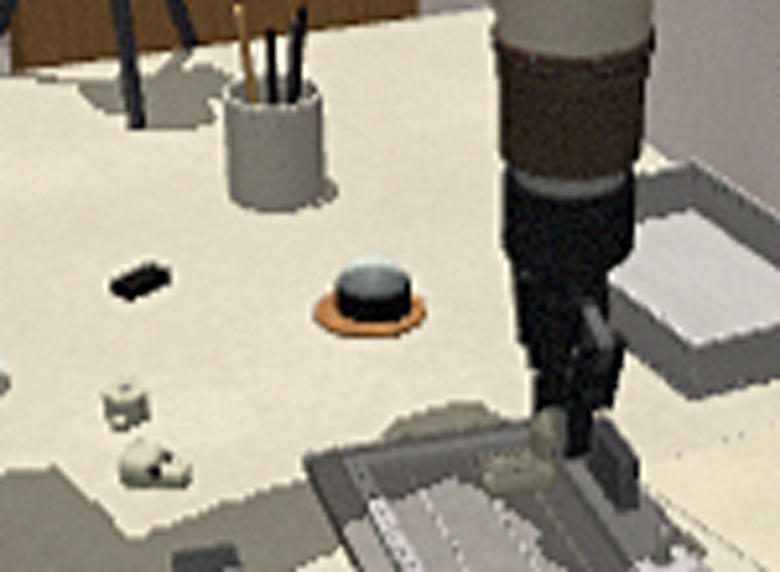

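Run:
```python
from h import *
ims={n:arm.get_image(n) for n in P}
crop("side",ims["side"],(255,150,55,45),14,"s24")
crop("top",ims["top"],(195,120,110,100),6,"t24")
```

```text
(no output)
```

View pics/s24.png

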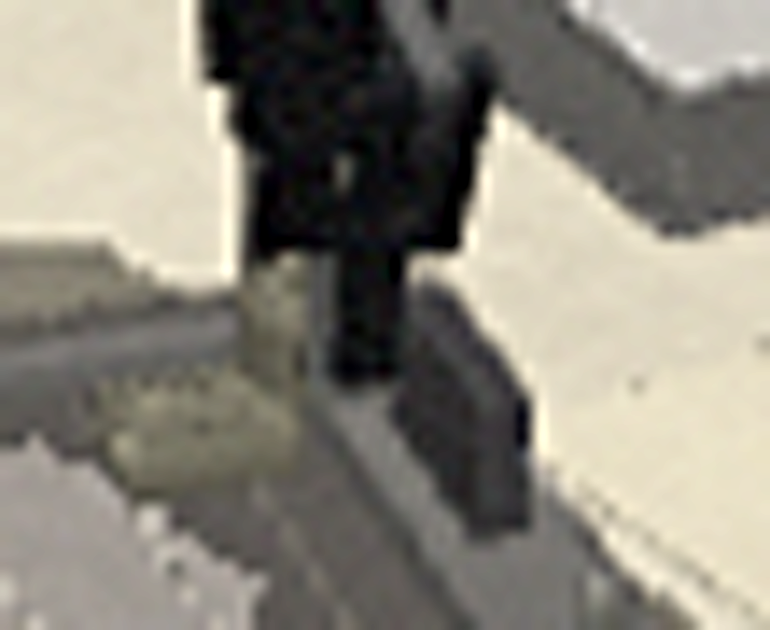

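View pics/t24.png

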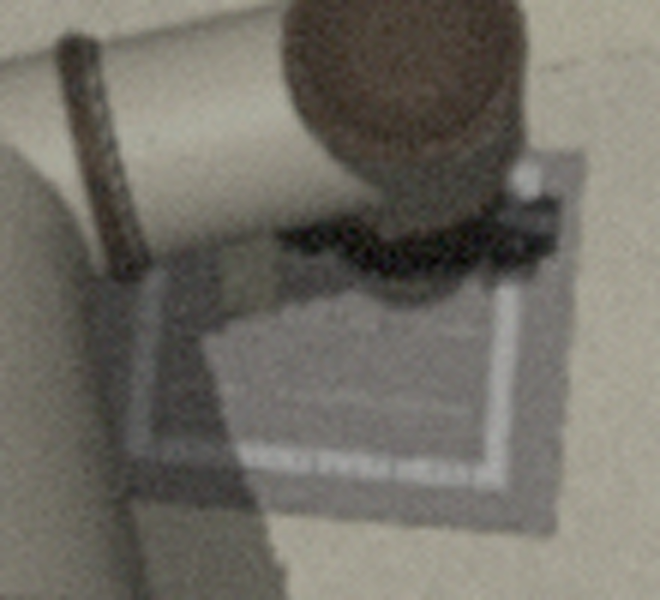

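```bash
python3 -m inch '[[0.1,0,2,0.1,0,0,0],[0.1,0,4,0.1,0,0,0],[0.1,0,5.5,0.1,0,0,0],[0.1,0,6.5,0.1,0,0,0],[0.1,0,6.8,0.1,0,0,0],[0.1,0,6.8,0.1,0,0,0],[0.1,0,6.8,0.1,0,0,0]]'; python3 -m inch '[[0.1,0,0.1,0,0,0,0],[0.1,0,0.2,0,0,0,0],[0.1,0,0.2,0,0,0,0],[0.1,0,0.2,0,0,0,0]]'; python3 -m inch '[[0.1,0,0.1,0,0,0,0],[0.1,0,0.1,0,0,0,0],[0.1,0,0.1,0,0,0,0],[0.1,0,0.1,0,0,0,0]]'
```

```text
clock: 47.82
position: [608.5, -8.8, 44.0]
ee_rot: [0.025, 0.707, -0.707, -0.024]
contact_force: [0.0, -0.7, 0.1]
gripper_width: 35.5
clock: 48.15
position: [608.0, -9.3, 41.7]
ee_rot: [0.025, 0.707, -0.707, -0.024]
contact_force: [0.2, -0.2, 1.2]
gripper_width: 35.7
clock: 48.48
position: [607.8, -9.3, 40.3]
ee_rot: [-0.024, -0.707, 0.707, 0.025]
contact_force: [-0.8, -0.2, -1.2]
gripper_width: 35.6
```

```bash
python3 -m inch '[[0.1,0,0.1,0,0,0,0],[0.1,0,0.2,0,0,0,0],[0.1,0,0.2,0,0,0,0],[0.1,0,0.2,0,0,0,0]]'; python3 -m inch '[[0.1,0,0.1,0,0,0,0],[0.1,0,0.1,0,0,0,0],[0.1,0,0.1,0,0,0,0],[0.1,0,0.1,0,0,0,0]]'
```

```text
clock: 48.82
position: [607.8, -9.3, 38.2]
ee_rot: [-0.024, -0.707, 0.707, 0.025]
contact_force: [-0.0, -0.2, -0.9]
gripper_width: 35.5
clock: 49.15
position: [607.9, -9.3, 38.1]
ee_rot: [-0.024, -0.707, 0.707, 0.024]
contact_force: [-1.8, 1.3, 5.2]
gripper_width: 35.5
```

```bash
python3 -m inch '[[0.5,0,0,0,0,0,0],[0.55,0,0,0,0,0,0],[0.55,0,0,0,0,0,0],[0.55,0,0,0,0,0,0],[0.55,0,-1,0,0,0,0],[0.55,0,-3,0,0,0,0],[0.55,0,-6,0,0,0,0],[0.6,0,-9,0,0,0,0],[0.7,0,-9,0,0,0,0],[0.7,0,-9,0,0,0,0]]'
python3 - <<'E'
from h import *
st()
ims={n:arm.get_image(n) for n in P}
crop("side",ims["side"],(170,100,150,110),5.2,"s25")
plan([411,279,120],np.radians(-27),"ver")
E
```

```text
clock: 49.98
position: [609.2, -9.0, 130.3]
ee_rot: [0.026, 0.707, -0.706, -0.022]
contact_force: [0.1, -0.0, -0.3]
gripper_width: 60.0
t 49.98 p [609.2  -9.  130.3] jawphi -94.0 F [ 0.1 -0.  -0.3] w 60.0 tooly [ 0.006  0.001 -1.   ]
ver shift [ 21.59   0.74 -27.39] rot [  0. -67.   0.] rows 9.4 j6 1.25
```

View pics/s25.png

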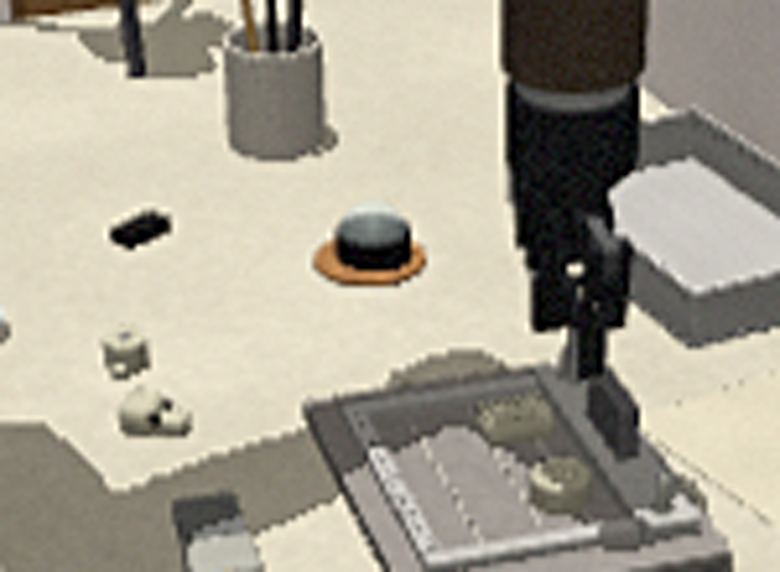

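Two on the board, flat. Now the vertebra.

```bash
python3 -m inch '[[0.7,2,0,-2.5,0,-7,0],[0.7,4,0,-5.5,0,-14,0],[0.7,6.5,0,-8.5,0,-21,0],[0.7,9,0,-11.5,0,-28,0],[0.7,11.5,0,-14.5,0,-35,0],[0.7,14,0,-17.5,0,-42,0],[0.7,16.5,0,-21,0,-49,0],[0.7,19,0,-24,0,-56,0],[0.7,21,0.5,-26.5,0,-63,0],[0.7,21.6,0.8,-27.4,0,-67,0],[0.7,21.6,0.8,-27.4,0,-67,0],[0.7,21.6,3,-27.4,0,-67,0],[0.7,21.6,5,-27.4,0,-67,0],[0.7,21.6,5,-27.4,0,-67,0],[0.7,21.6,5,-27.4,0,-67,0]]'
python3 - <<'E'
from h import *
st()
ims={n:arm.get_image(n) for n in P}
crop("side",ims["side"],(150,90,110,90),7,"s26")
plan([411,279,20],np.radians(-27),"ver")
for n in ["side"]:
  for d in arm.masks_of("find_vertebra",n)[:2]: print(n,d["conf"],d["extent"],back(n,cen(d["mask"]),10).round())
E
```

```text
clock: 51.33
position: [411.0, 277.6, 76.2]
ee_rot: [0.371, -0.602, 0.604, -0.368]
contact_force: [0.5, 0.7, -0.0]
gripper_width: 59.7
t 51.33 p [411.  277.6  76.2] jawphi -27.1 F [ 0.5  0.7 -0. ] w 59.7 tooly [-0.002 -0.004 -1.   ]
ver shift [ 0.04  5.78 -0.09] rot [-0. -0. -0.] rows 1.4 j6 1.75
side 0.59 [189.2, 162.3, 8.0, 8.9] [412. 288.  10.]
```

View pics/s26.png

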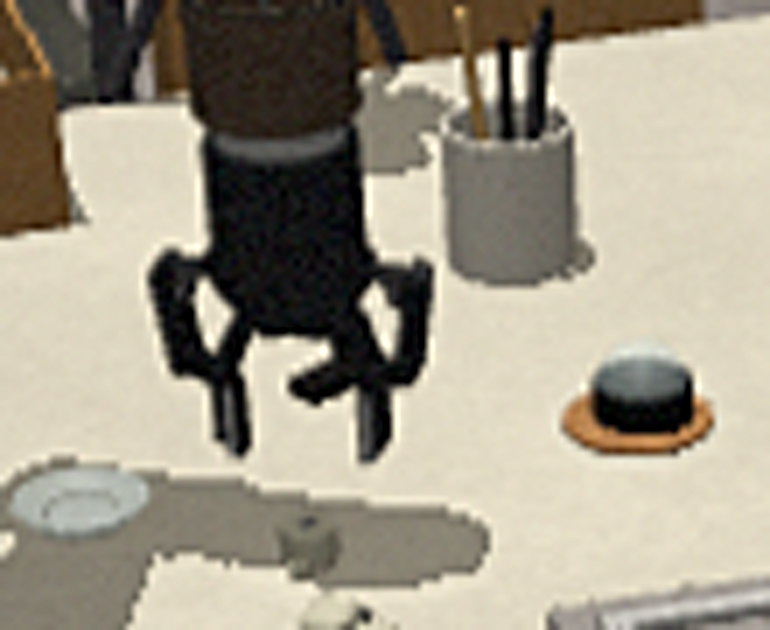

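```bash
python3 -m inch '[[0.7,0,2,0,0,0,0],[0.7,0,4,0,0,0,0],[0.7,0,5.2,0,0,0,0],[0.7,0,5.5,0,0,0,0],[0.7,0,5.5,0,0,0,0],[0.5,0,5.5,0,0,0,0],[0.4,0,5.5,0,0,0,0],[0.2,0,5.5,0,0,0,0],[0.1,0,5.5,0,0,0,0],[0.1,0,5.5,0,0,0,0],[0.1,0,5.5,0,0,0,0],[0.1,0,5.5,0,0,0,0],[0.1,0,5.5,0,0,0,0],[0.1,0,5.5,0,0,0,0]]'; python3 -m inch '[[0.1,0,-0.5,0,0,0,0],[0.1,0,-1.5,0,0,0,0],[0.1,0,-3,0,0,0,0],[0.1,0,-5,0,0,0,0],[0.1,0,-7,0,0,0,0],[0.1,0,-9,0,0,0,0],[0.1,0,-9,0,0,0,0],[0.1,0,-9,0,0,0,0]]'
python3 - <<'E'
from h import *
st()
ims={n:arm.get_image(n) for n in P}
crop("side",ims["side"],(150,90,110,90),7,"s27")
t=slot(-28,42); print(t);plan([*t,111],np.radians(86),"ver")
E
```

```text
clock: 52.65
position: [412.0, 279.8, 23.8]
ee_rot: [-0.369, 0.603, -0.602, 0.371]
contact_force: [-1.2, -0.6, 6.8]
gripper_width: 27.7
clock: 53.32
position: [411.6, 279.6, 113.8]
ee_rot: [-0.368, 0.603, -0.602, 0.371]
contact_force: [-0.0, 0.4, -1.2]
gripper_width: 28.0
t 53.32 p [411.6 279.6 113.8] jawphi -27.0 F [-0.   0.4 -1.2] w 28.0 tooly [ 0.002  0.003 -1.   ]
[557.50617158  78.35554174]
ver shift [11.18  0.09 22.16] rot [-0.  67.   0.1] rows 9.4 j6 1.75
```

View pics/s27.png

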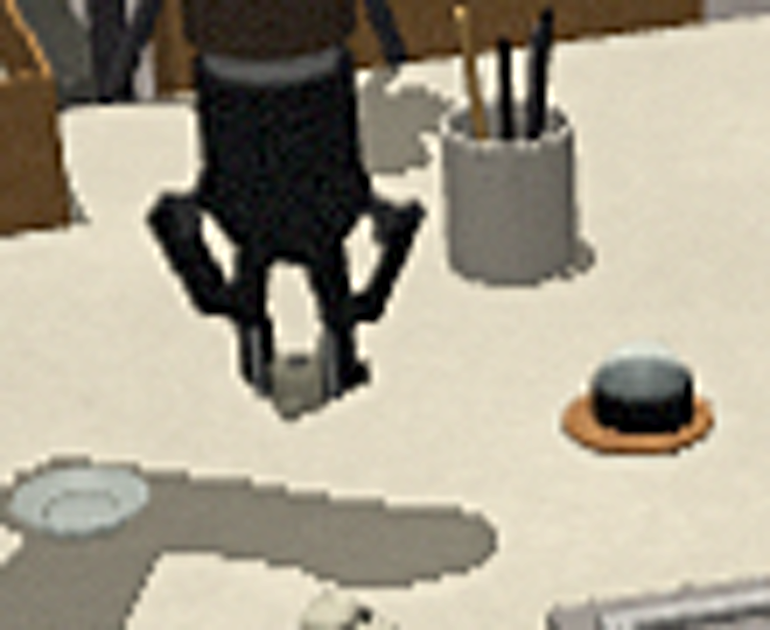

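```bash
python3 -m inch '[[0.1,1,0,2,0,7,0],[0.1,2,0,4.5,0,14,0],[0.1,3.5,0,7,0,21,0],[0.1,5,0,9.5,0,28,0],[0.1,6,0,12,0,35,0],[0.1,7.5,0,14.5,0,42,0],[0.1,8.5,0,17,0,49,0],[0.1,10,0,19.5,0,56,0],[0.1,11,0,21.5,0,63,0],[0.1,11.25,0,22,0,67,0],[0.1,11.25,0,22,0,67,0],[0.1,11.25,0,22,0,67,0],[0.1,11.25,0,22,0,67,0]]'
python3 - <<'E'
from h import *
st()
ims={n:arm.get_image(n) for n in P}
crop("side",ims["side"],(190,120,110,90),7,"s28")
t=slot(-30,42); print(t);plan([*t,43],np.radians(86),"ver")
E
```

```text
clock: 54.5
position: [555.6, 79.3, 111.5]
ee_rot: [-0.023, -0.706, 0.707, 0.024]
contact_force: [0.5, 0.4, -0.2]
gripper_width: 27.6
t 54.5 p [555.6  79.3 111.5] jawphi -93.9 F [ 0.5  0.4 -0.2] w 27.6 tooly [-0.002 -0.001 -1.   ]
[555.51106958  78.49542743]
ver shift [0.02 6.9  0.12] rot [-0.   0.2  0. ] rows 1.7 j6 1.07
```

View pics/s28.png

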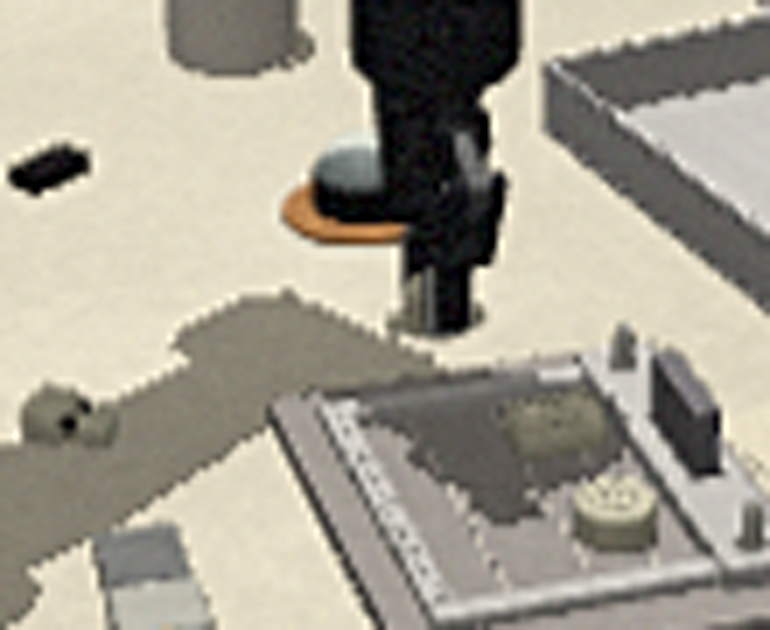

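```bash
python3 -m inch '[[0.1,0,2,0.1,0,0,0],[0.1,0,4,0.1,0,0,0],[0.1,0,5.5,0.1,0,0,0],[0.1,0,6.5,0.1,0,0,0],[0.1,0,6.8,0.1,0,0,0],[0.1,0,6.8,0.1,0,0,0],[0.1,0,6.8,0.1,0,0,0]]'; python3 -m inch '[[0.1,0,0.1,0,0,0,0],[0.1,0,0.2,0,0,0,0],[0.1,0,0.2,0,0,0,0],[0.1,0,0.2,0,0,0,0]]'; python3 -m inch '[[0.1,0,0.1,0,0,0,0],[0.1,0,0.2,0,0,0,0],[0.1,0,0.2,0,0,0,0],[0.1,0,0.2,0,0,0,0]]'
```

```text
clock: 55.18
position: [556.8, 78.5, 44.9]
ee_rot: [0.025, 0.707, -0.707, -0.024]
contact_force: [0.7, 0.1, -0.4]
gripper_width: 27.9
clock: 55.52
position: [556.5, 78.1, 42.7]
ee_rot: [0.025, 0.707, -0.707, -0.024]
contact_force: [-0.4, 0.0, -1.1]
gripper_width: 28.1
clock: 55.85
position: [556.3, 78.0, 40.2]
ee_rot: [-0.024, -0.707, 0.707, 0.025]
contact_force: [0.5, 0.4, -0.4]
gripper_width: 27.5
```

```bash
python3 -m inch '[[0.1,0,0.1,0,0,0,0],[0.1,0,0.1,0,0,0,0],[0.1,0,0.1,0,0,0,0],[0.1,0,0.1,0,0,0,0]]'; python3 -m inch '[[0.1,0,0.1,0,0,0,0],[0.1,0,0.1,0,0,0,0],[0.1,0,0.1,0,0,0,0],[0.1,0,0.1,0,0,0,0]]'
```

```text
clock: 56.18
position: [556.3, 78.0, 39.3]
ee_rot: [-0.024, -0.707, 0.707, 0.024]
contact_force: [0.3, 0.2, -0.1]
gripper_width: 27.7
clock: 56.52
position: [556.5, 78.1, 38.8]
ee_rot: [0.025, 0.707, -0.707, -0.024]
contact_force: [-0.8, 0.3, 5.7]
gripper_width: 27.5
```

```bash
python3 -m inch '[[0.45,0,0,0,0,0,0],[0.5,0,0,0,0,0,0],[0.5,0,0,0,0,0,0],[0.5,0,0,0,0,0,0],[0.5,0,-1,0,0,0,0],[0.5,0,-3,0,0,0,0],[0.5,0,-6,0,0,0,0],[0.6,0,-9,0,0,0,0],[0.7,0,-9,0,0,0,0],[0.7,0,-9,0,0,0,0]]'
python3 - <<'E'
from h import *
st()
ims={n:arm.get_image(n) for n in P}
crop("side",ims["side"],(190,120,110,90),7,"s29")
crop("top",ims["top"],(130,130,170,120),4.6,"t29")
plan([399.5,192.5,120],np.radians(46),"sku")
for n in P:
  for d in arm.masks_of("find_skull",n)[:2]: print(n,d["conf"],d["extent"],back(n,cen(d["mask"]),10).round())
E
```

```text
clock: 57.35
position: [557.5, 78.5, 131.1]
ee_rot: [0.026, 0.708, -0.706, -0.023]
contact_force: [-0.1, -1.0, -1.0]
gripper_width: 59.6
t 57.35 p [557.5  78.5 131.1] jawphi -94.0 F [-0.1 -1.  -1. ] w 59.6 tooly [ 0.005  0.002 -1.   ]
sku shift [ 16.39   0.83 -10.35] rot [-0. 40.  0.] rows 5.6 j6 1.07
top 0.63 [190.4, 228.0, 12.9, 11.3] [403. 192.  10.]
```

View pics/s29.png

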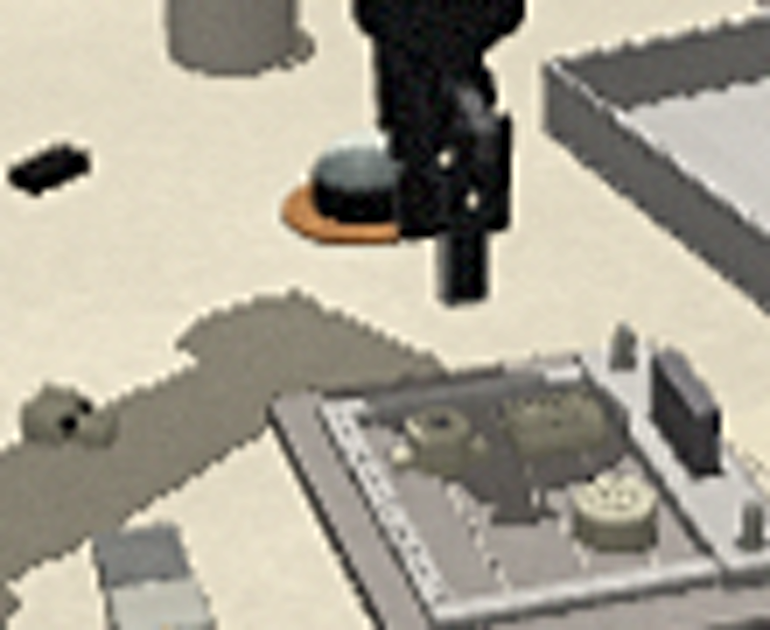

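View pics/t29.png

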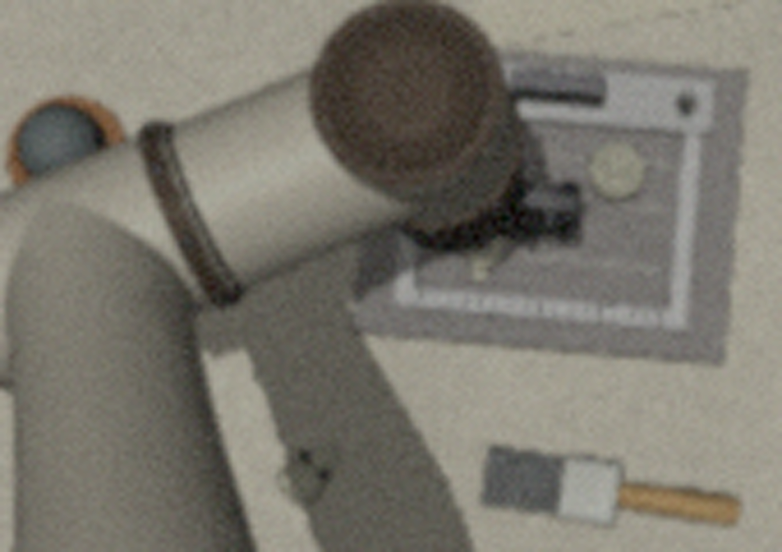

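```bash
python3 -m inch '[[0.7,2,0,-1.5,0,6,0],[0.7,5,0,-3,0,13,0],[0.7,8,0,-5,0,20,0],[0.7,11,0,-7,0,27,0],[0.7,14,0,-9,0,34,0],[0.7,16,0.5,-10,0,40,0],[0.7,16.4,0.8,-10.35,0,40,0],[0.7,16.4,0.8,-10.35,0,40,0],[0.7,16.4,3,-10.35,0,40,0],[0.7,16.4,5,-10.35,0,40,0],[0.7,16.4,5,-10.35,0,40,0],[0.7,16.4,5,-10.35,0,40,0]]'
python3 - <<'E'
from h import *
st()
ims={n:arm.get_image(n) for n in P}
crop("side",ims["side"],(150,110,110,90),7,"s30")
plan([399.5,192.5,20],np.radians(46),"sku")
E
```

```text
clock: 58.55
position: [399.9, 191.8, 77.5]
ee_rot: [-0.264, -0.654, 0.657, 0.265]
contact_force: [0.1, 0.2, 0.9]
gripper_width: 59.5
t 58.55 p [399.9 191.8  77.5] jawphi -134.0 F [0.1 0.2 0.9] w 59.5 tooly [-0.002 -0.003 -1.   ]
sku shift [0.07 5.88 0.11] rot [ 0.  0. -0.] rows 1.4 j6 -0.01
```

View pics/s30.png

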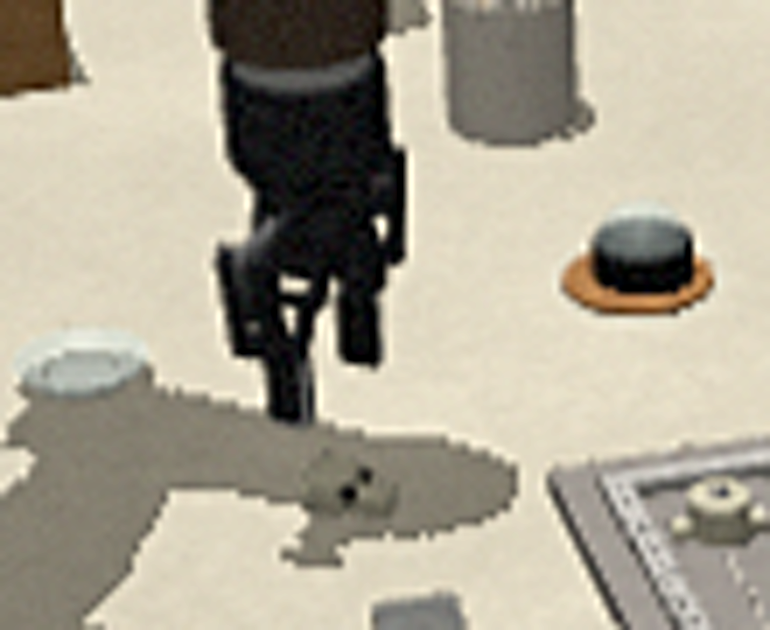

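```bash
python3 -m inch '[[0.7,0,2,0,0,0,0],[0.7,0,4,0,0,0,0],[0.7,0,5.4,0,0,0,0],[0.7,0,5.8,0,0,0,0],[0.7,0,5.8,0,0,0,0],[0.7,0,5.8,0,0,0,0],[0.5,0,5.8,0,0,0,0],[0.4,0,5.8,0,0,0,0],[0.2,0,5.8,0,0,0,0],[0.1,0,5.8,0,0,0,0],[0.1,0,5.8,0,0,0,0],[0.1,0,5.8,0,0,0,0],[0.1,0,5.8,0,0,0,0],[0.1,0,5.8,0,0,0,0],[0.1,0,5.8,0,0,0,0]]'; python3 -m inch '[[0.1,0,-0.5,0,0,0,0],[0.1,0,-1.5,0,0,0,0],[0.1,0,-3,0,0,0,0],[0.1,0,-5,0,0,0,0],[0.1,0,-7,0,0,0,0],[0.1,0,-9,0,0,0,0],[0.1,0,-9,0,0,0,0],[0.1,0,-9,0,0,0,0]]'
python3 - <<'E'
from h import *
st()
ims={n:arm.get_image(n) for n in P}
crop("side",ims["side"],(160,120,80,65),9.5,"s31")
t=slot(-32,-42); print(t);plan([*t,111],np.radians(86),"sku")
E
```

```text
clock: 59.9
position: [400.5, 193.2, 21.6]
ee_rot: [0.265, 0.657, -0.655, -0.264]
contact_force: [-0.9, 0.1, 4.9]
gripper_width: 29.2
clock: 60.57
position: [400.2, 193.1, 111.7]
ee_rot: [0.265, 0.657, -0.654, -0.264]
contact_force: [0.0, -0.8, -0.9]
gripper_width: 29.2
t 60.57 p [400.2 193.1 111.7] jawphi -134.0 F [ 0.  -0.8 -0.9] w 29.2 tooly [ 0.002  0.003 -1.   ]
[547.6407684  -5.1589709]
sku shift [-24.38  -0.1    3.9 ] rot [ -0. -40.   0.] rows 5.9 j6 -0.01
```

View pics/s31.png

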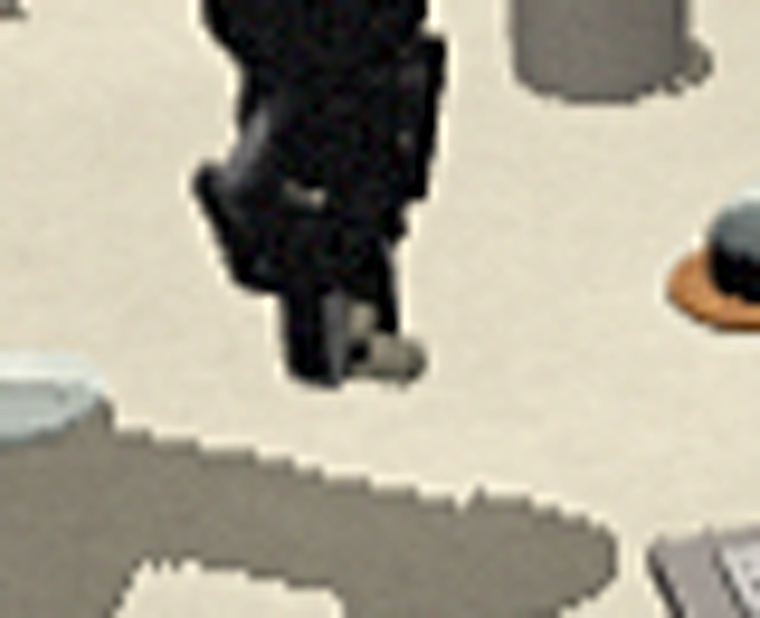

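```bash
python3 -m inch '[[0.1,-2,0,0.3,0,-4,0],[0.1,-5,0,0.8,0,-9,0],[0.1,-8.5,0,1.4,0,-15,0],[0.1,-12,0,2,0,-21,0],[0.1,-16,0,2.6,0,-27,0],[0.1,-20,0,3.2,0,-33,0],[0.1,-23,0,3.7,0,-38,0],[0.1,-24.4,0,3.9,0,-40,0],[0.1,-24.4,0,3.9,0,-40,0],[0.1,-24.4,0,3.9,0,-40,0],[0.1,-24.4,0,3.9,0,-40,0]]'
python3 - <<'E'
from h import *
st()
ims={n:arm.get_image(n) for n in P}
crop("side",ims["side"],(220,130,90,75),8.5,"s32")
t=slot(-32,-42); print(t);plan([*t,42],np.radians(86),"sku")
E
```

```text
clock: 61.58
position: [547.3, -4.7, 109.2]
ee_rot: [-0.024, -0.706, 0.707, 0.026]
contact_force: [-0.8, 0.1, 0.1]
gripper_width: 28.8
t 61.58 p [547.3  -4.7 109.2] jawphi -94.0 F [-0.8  0.1  0.1] w 28.8 tooly [-0.003 -0.    -1.   ]
[547.6407684  -5.1589709]
sku shift [-0.03  6.79  0.11] rot [-0.   0.1  0.1] rows 1.6 j6 1.21
```

View pics/s32.png

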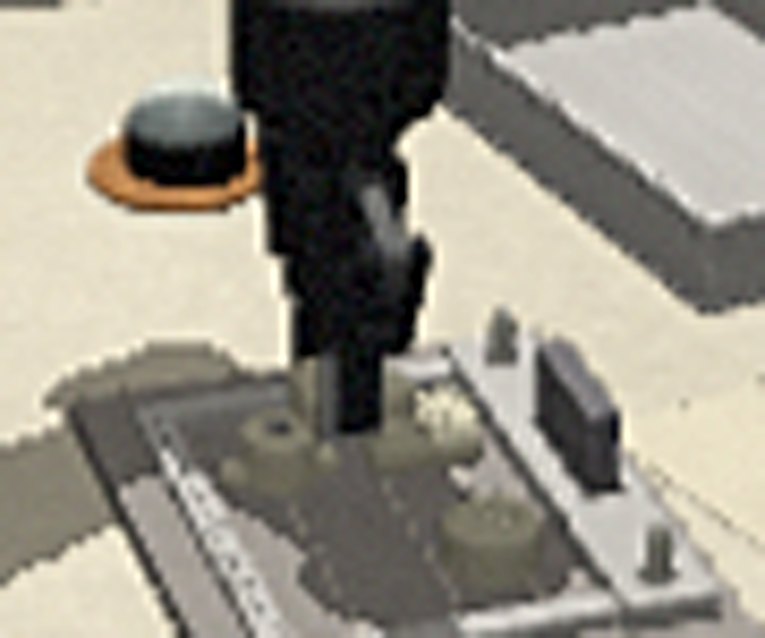

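```bash
python3 -m inch '[[0.1,0,2,0.1,0,0,0],[0.1,0,4,0.1,0,0,0],[0.1,0,5.5,0.1,0,0,0],[0.1,0,6.4,0.1,0,0,0],[0.1,0,6.7,0.1,0,0,0],[0.1,0,6.7,0.1,0,0,0],[0.1,0,6.7,0.1,0,0,0]]'; python3 -m inch '[[0.1,0,0.1,0,0,0,0],[0.1,0,0.2,0,0,0,0],[0.1,0,0.3,0,0,0,0],[0.1,0,0.3,0,0,0,0],[0.1,0,0.3,0,0,0,0]]'; python3 -m inch '[[0.1,0,0.1,0,0,0,0],[0.1,0,0.1,0,0,0,0],[0.1,0,0.1,0,0,0,0],[0.1,0,0.1,0,0,0,0]]'
```

```text
clock: 62.27
position: [548.8, -5.4, 44.0]
ee_rot: [0.025, 0.707, -0.707, -0.024]
contact_force: [0.4, -0.2, -0.1]
gripper_width: 28.7
clock: 62.68
position: [548.4, -5.9, 40.5]
ee_rot: [0.025, 0.707, -0.707, -0.024]
contact_force: [-0.1, -0.3, -0.9]
gripper_width: 28.6
clock: 63.02
position: [548.3, -5.9, 39.3]
ee_rot: [-0.024, -0.707, 0.707, 0.025]
contact_force: [-0.4, 0.4, -1.2]
gripper_width: 28.7
```

```bash
python3 -m inch '[[0.1,0,0.1,0,0,0,0],[0.1,0,0.2,0,0,0,0],[0.1,0,0.2,0,0,0,0],[0.1,0,0.2,0,0,0,0]]'; python3 -m inch '[[0.1,0,0.1,0,0,0,0],[0.1,0,0.1,0,0,0,0],[0.1,0,0.1,0,0,0,0],[0.1,0,0.1,0,0,0,0]]'
```

```text
clock: 63.35
position: [548.3, -5.9, 37.2]
ee_rot: [-0.024, -0.707, 0.707, 0.025]
contact_force: [0.5, -0.2, -0.5]
gripper_width: 28.9
clock: 63.68
position: [548.5, -5.8, 36.6]
ee_rot: [0.025, 0.707, -0.707, -0.024]
contact_force: [-1.5, 0.6, 4.0]
gripper_width: 28.8
```

```bash
python3 -m inch '[[0.45,0,0,0,0,0,0],[0.5,0,0,0,0,0,0],[0.5,0,0,0,0,0,0],[0.5,0,0,0,0,0,0],[0.5,0,-1,0,0,0,0],[0.5,0,-3,0,0,0,0],[0.5,0,-6,0,0,0,0],[0.3,0,-9,0,0,0,0],[0,0,-12,0,0,0,0],[0,0,-12,0,0,0,0],[0,0,-12,0,0,0,0]]'
python3 - <<'E'
from h import *
st()
plan([623,-351,155],np.radians(86),"shut")
E
```

```text
clock: 64.6
position: [549.4, -5.5, 159.1]
ee_rot: [0.026, 0.707, -0.706, -0.023]
contact_force: [-1.0, 0.0, -1.2]
gripper_width: 0.0
t 64.6 p [549.4  -5.5 159.1] jawphi -94.0 F [-1.   0.  -1.2] w 0.0 tooly [ 0.006  0.002 -1.   ]
shut shift [-9.73  0.4  33.96] rot [ 0.1  0.  -0.3] rows 8.5 j6 1.22
```

```bash
python3 -m inch '[[0,-1,0,4,0,0,0],[0,-2,0,8,0,0,0],[0,-3.5,0,12,0,0,0],[0,-5,0,16,0,0,0],[0,-6,0,20,0,0,0],[0,-7,0,24,0,0,0],[0,-8.5,0,28,0,0,0],[0,-9.5,0,32,0,0,0],[0,-9.7,0,34,0,0,0],[0,-9.7,0,34,0,0,0],[0,-9.7,0,34,0,0,0],[0,-9.7,0,34,0,0,0]]'
python3 - <<'E'
from h import *
st()
ims={n:arm.get_image(n) for n in P}
crop("side",ims["side"],(210,140,170,140),4.5,"s33")
crop("top",ims["top"],(110,130,320,150),2.5,"t33")
plan([623,-351,80],np.radians(86),"shut")
E
```

```text
clock: 65.6
position: [620.9, -351.0, 155.0]
ee_rot: [0.024, 0.707, -0.706, -0.025]
contact_force: [-0.2, 0.2, 0.2]
gripper_width: -0.1
t 65.6 p [ 620.9 -351.   155. ] jawphi -94.0 F [-0.2  0.2  0.2] w -0.1 tooly [-0.002  0.001 -1.   ]
shut shift [-0.17  7.61  0.07] rot [0.  0.1 0.1] rows 1.8 j6 1.79
```

View pics/s33.png

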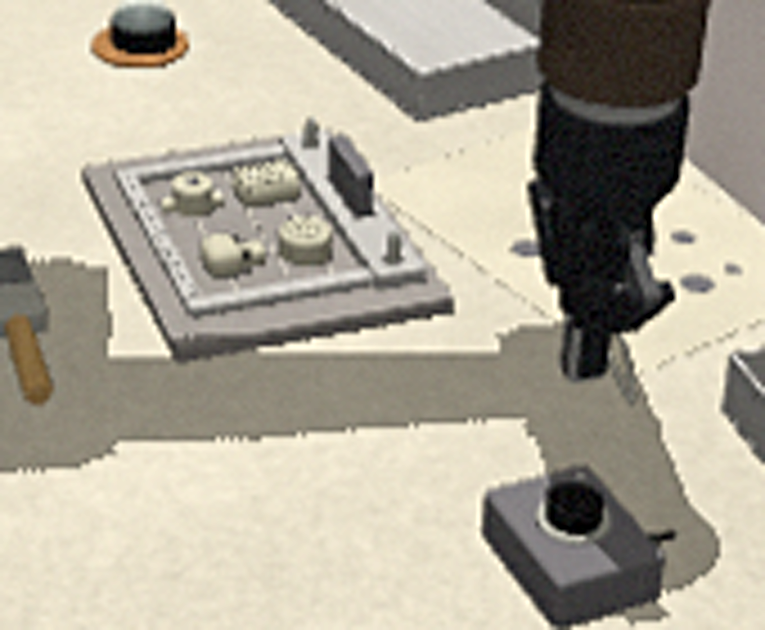

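View pics/t33.png

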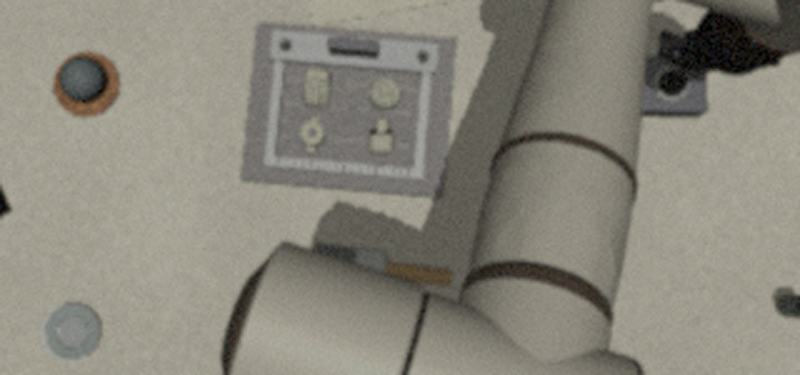

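```bash
python3 -m inch '[[0,-0.3,2,0,0,0,0],[0,-0.3,4,0,0,0,0],[0,-0.3,6,0,0,0,0],[0,-0.3,7.4,0,0,0,0],[0,-0.3,7.7,0,0,0,0],[0,-0.3,7.7,0,0,0,0],[0,-0.3,7.7,0,0,0,0]]'
python3 - <<'E'
from h import *
st()
ims={n:arm.get_image(n) for n in P}
crop("side",ims["side"],(300,210,75,60),10,"s34")
crop("top",ims["top"],(350,130,80,60),9,"t34")
E
```

```text
clock: 66.28
position: [625.4, -351.4, 80.5]
ee_rot: [-0.024, -0.706, 0.707, 0.023]
contact_force: [-0.1, -1.0, 0.0]
gripper_width: -0.3
t 66.28 p [ 625.4 -351.4   80.5] jawphi -93.9 F [-0.1 -1.   0. ] w -0.3 tooly [ 0.001 -0.001 -1.   ]
```

View pics/s34.png

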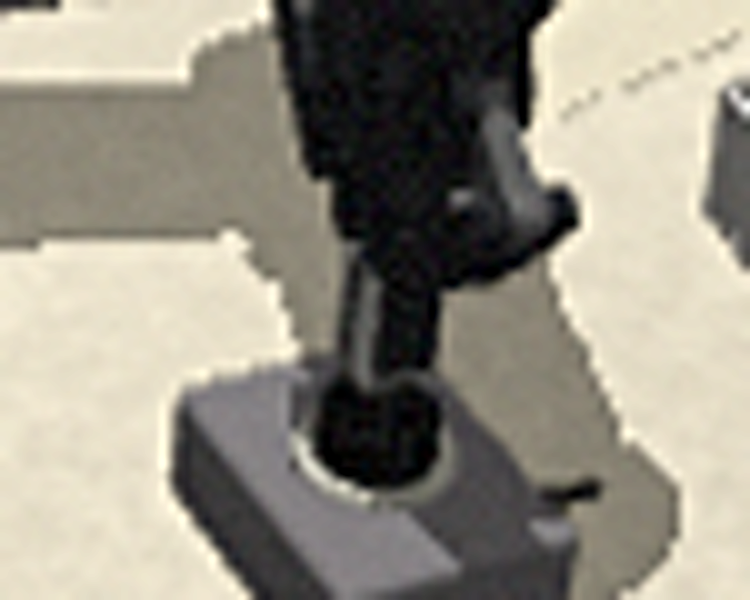

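View pics/t34.png

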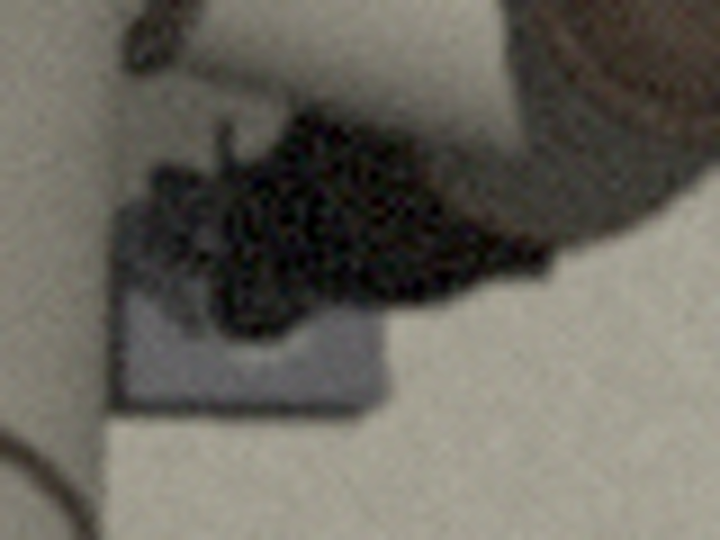

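```bash
python3 -m inch '[[0,0.1,0.4,0,0,0,0],[0,0.1,0.7,0,0,0,0],[0,0.1,0.9,0,0,0,0],[0,0.1,0.9,0,0,0,0],[0,0.1,0.9,0,0,0,0]]'; python3 -m inch '[[0,0,0.1,0,0,0,0],[0,0,0.2,0,0,0,0],[0,0,0.2,0,0,0,0]]'
```

```text
clock: 66.8
position: [623.5, -351.9, 70.3]
ee_rot: [0.024, 0.707, -0.707, -0.025]
contact_force: [0.1, 1.1, 2.1]
gripper_width: -0.1
clock: 67.05
position: [623.6, -351.9, 68.3]
ee_rot: [-0.025, -0.707, 0.707, 0.024]
contact_force: [-0.6, -0.1, 2.1]
gripper_width: -0.1
```

```bash
python3 -m inch '[[0,0,0.1,0,0,0,0],[0,0,0.2,0,0,0,0],[0,0,0.2,0,0,0,0]]'; python3 -m inch '[[0,0,0.1,0,0,0,0],[0,0,0.1,0,0,0,0]]'
```

```text
clock: 67.3
position: [623.6, -351.9, 66.3]
ee_rot: [-0.025, -0.707, 0.707, 0.024]
contact_force: [-0.2, 0.2, 2.2]
gripper_width: 0.1
clock: 67.47
position: [623.6, -352.0, 65.3]
ee_rot: [-0.024, -0.707, 0.707, 0.024]
contact_force: [-1.8, -0.5, 2.6]
gripper_width: -0.1
```

```bash
python3 -m inch '[[0,0,0.05,0,0,0,0],[0,0,0.05,0,0,0,0]]'
```

```text
clock: 67.63
position: [623.6, -351.9, 65.2]
ee_rot: [-0.024, -0.707, 0.707, 0.024]
contact_force: [-1.8, 0.5, 3.1]
gripper_width: 0.2
```

```bash
python3 -m inch '[[0,0,0.05,0,0,0,0],[0,0,0.05,0,0,0,0]]'
```

```text
clock: 67.8
position: [623.6, -351.9, 65.1]
ee_rot: [-0.024, -0.707, 0.707, 0.024]
contact_force: [-1.8, 1.4, 5.1]
gripper_width: -0.1
```

```bash
python3 -m inch '[[0,0,0,0,0,0,0],[0,0,0,0,0,0,0],[0,0,0,0,0,0,0],[0,0,0,0,0,0,0],[0,0,0,0,0,0,0],[0,0,0,0,0,0,0],[0,0,0,0,0,0,0],[0,0,0,0,0,0,0],[0,0,0,0,0,0,0]]'; python3 -m inch '[[0,0,0.4,0,0,0,0],[0,0,0.8,0,0,0,0],[0,0,0.85,0,0,0,0],[0,0,0.85,0,0,0,0],[0,0,0.85,0,0,0,0]]'
```

```text
clock: 68.55
position: [623.6, -352.0, 65.1]
ee_rot: [-0.025, -0.707, 0.707, 0.024]
contact_force: [-1.3, 1.8, 5.6]
gripper_width: 0.1
clock: 68.97
position: [623.7, -352.0, 58.9]
ee_rot: [-0.024, -0.706, 0.707, 0.024]
contact_force: [-3.7, 3.7, 13.5]
gripper_width: -0.2
```

```bash
python3 -m inch '[[0,0,0.1,0,0,0,0],[0,0,0.1,0,0,0,0],[0,0,0.1,0,0,0,0]]'; python3 -m inch '[[0,0,-2,0,0,0,0],[0,0,-5,0,0,0,0],[0,0,-9,0,0,0,0],[0,0,-9,0,0,0,0],[0,0,-9,0,0,0,0],[0,0,-9,0,0,0,0]]'
python3 - <<'E'
from h import *
st()
ims={n:arm.get_image(n) for n in P}
crop("side",ims["side"],(180,130,200,150),3.9,"s35")
crop("top",ims["top"],(90,130,320,150),2.5,"t35")
E
```

```text
clock: 69.22
position: [623.7, -352.0, 58.8]
ee_rot: [-0.024, -0.706, 0.707, 0.024]
contact_force: [-6.1, 4.8, 16.6]
gripper_width: 0.1
clock: 69.72
position: [623.4, -351.6, 144.4]
ee_rot: [0.025, 0.707, -0.706, -0.025]
contact_force: [0.1, 0.7, -0.3]
gripper_width: -0.1
t 69.72 p [ 623.4 -351.6  144.4] jawphi -94.0 F [ 0.1  0.7 -0.3] w -0.1 tooly [ 0.     0.001 -1.   ]
```

View pics/s35.png

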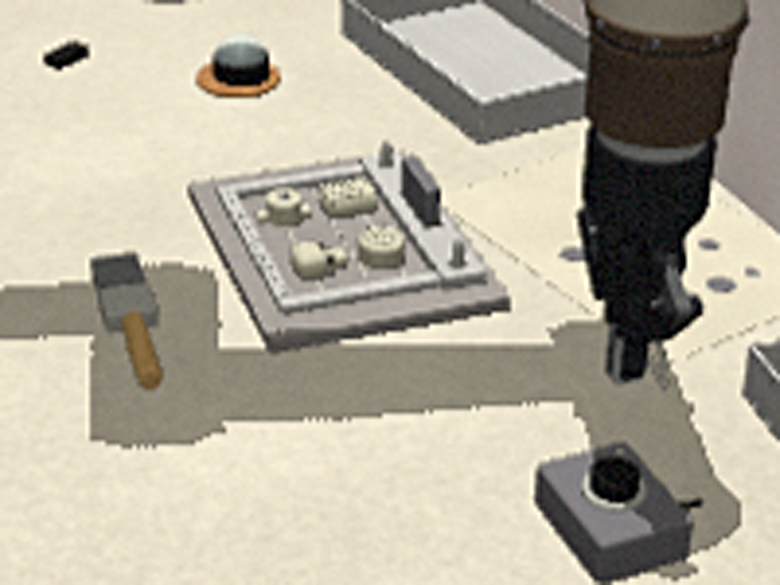

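View pics/t35.png

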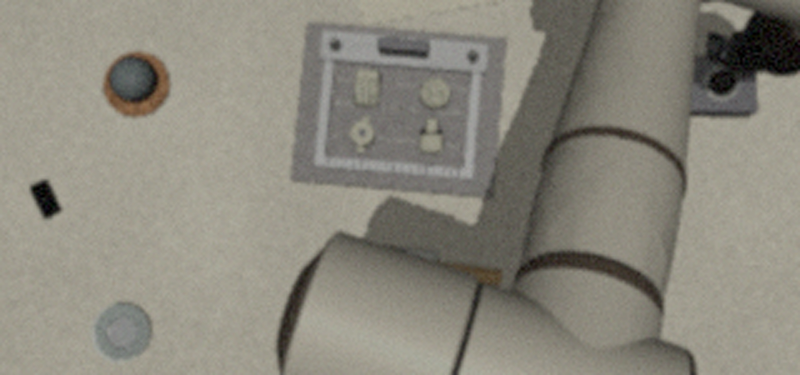

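```bash
python3 -c "
from bench import arm
print(arm.job_done())"
```

```text
the job is handed in; nothing more can be done
None
```

The job is done and handed in at about 70 s on the robot's clock; it returned no verdict.

- **Magnifier:** I moved it from the board to its coaster. It was knocked about 3 cm off centre while I was carrying the trilobite, so I set the trilobite down on the table. I centred the magnifier on the coaster again, then went on.
- **Frame:** It hangs on both pins and lies flat on the board. It slid down the pins freely until it met the board.
- **Finds:** All four kinds were present: trilobite, ammonite, vertebra and skull. They lie flat and apart inside the frame's opening.
- **Release button:** I held it at the halfway stop for about 1.1 s at roughly 5 N. I then pressed it fully down, about 6.3 mm further at 13–17 N, and let go. The joints could not be read, so these stages come from tool height and force.

In the last pictures the frame, the four finds and the magnifier were all in place. The brush, dish and eraser had not moved as far as I could see. The glue stick and tweezers were hidden or out of frame, so I did not check them at the end. The robot was clear of everything. No check failed. The two cameras disagreed by 2–4 mm on some points, and where it mattered I relied on contact force instead.

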